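# Clamp the lotion bottle with the sunken knob

### The job

Stand the white lotion bottle with the blue cap upright on the steel deck of the bottle holder, between its black pad and its aluminium backrest, and let go. Then turn the black knob down in the holder's well clockwise until the pad holds the bottle snugly against the backrest, firm but without crushing it (about 10 N of pad force), and let go of the knob. Do not bear hard on the walls of the well, and leave the other things on the counter where they are.

Things in the scene. Friction and masses are not known exactly. Their poses are not given: they have to be found in the camera images.
- holder: Bottle holder fixed to the counter: a steel deck plate 100 x 215 mm, 6 mm thick, origin at the centre of its underside. Its y axis is the clamping direction: the white well block stands at the -y end, the black pad comes out of it towards +y, the aluminium backrest stands at the +y end, both centred on x = 0; between them the deck is open to -x and +x. z is up.
- well: White block, 92 (x) x 96 (y) x 50 mm high, on the deck (its top is 56 mm above the counter), with a round well 68 mm in diameter and 38 mm deep in its top. Origin: centre of its underside, on the well's axis. The well's floor is 18 mm above the counter. The black rubber pad (34 mm wide, 30 mm high, centre 36 mm above the counter) comes out of its +y side on a stiff spring, 8 N per mm.
- knob_grip (a point): On the axis of the black knob in the well, 24 mm above the well's floor, a good grip height. The knob's grip bar is 28 mm long (this point's x), 12 mm thick (its y), from 2 to 32 mm above the floor (top 6 mm below the rim), on a disc 30 mm in diameter and 2 mm thick. A white line marks the -x half. The bar can be taken either way round; let go and regrip to turn more than about 1.5 rad.
- knob: The same knob; origin on its axis at the well's floor. Clockwise from above closes the clamp: 7.5 mm of pad travel per rad, 4.2 rad in all, starting within 0.33 rad of fully open (when its x axis lies along the holder's x). Its friction is 0.14 N m either way; on top of it the torque felt rises by 0.0075 N m for each newton of pad force (0.075 N m at 10 N). It stays where it is left.
- bottle_mid (a point): Centre of the lotion bottle, 41 mm above its foot: white round body 46 mm in diameter and 64 mm high with a green band, blue cap 24 mm in diameter and 18 mm high on top; about 0.16 kg; z points to the cap. On the deck this point is 47 mm above the counter; with it 30 mm from the holder's origin along the holder's y, the bottle stands clear of pad and backrest.
- bottle: The same bottle; origin at the centre of its foot. Between pad and backrest it has 7 to 17 mm of room at the start: the pad's face is 0 to 3 mm from the holder's origin along the holder's y, and the backrest (a shallow V, 50 mm high), whose place differs each time and is not measured, stops the bottle with its centre 33 to 41 mm from that origin. The pad pushes the bottle there first.
- tumbler: Bystander: red open tumbler, 72 mm wide, 95 mm high; origin under its centre.
- amber: Bystander: small amber bottle with a black cap, 34 mm wide, 75 mm high; origin under its centre.
- cream: Bystander: blue cream jar, 60 mm wide, 45 mm high; origin under its centre.
- pump: Bystander: grey soap bottle, 64 mm wide, 130 mm high; origin under its centre.
- dish: Bystander: white dish, 110 mm wide, 22 mm high; origin under its centre.
- soap: Bystander: yellow bar of soap, 70 x 45 x 22 mm; origin under its centre.

How it is judged:
By the outcome, as a careful person would: the job done as asked, in the order asked, and still so for the second after the job is handed in, with the robot touching nothing.
It also fails if it takes over 72 s, if anything falls off the work surface, if the arm or the gripper's body presses on something with over 40 N, if the wrist force passes 120 N, or if a joint passes its speed limit or range.

### The arm

A 6-joint arm with a two-finger parallel gripper is mounted at the origin on the work surface. World frame = base frame: x ahead of the robot, y to its left, z up, the work surface at z = 0. Lengths are in mm, angles in rad, forces in N, time in s.
With the tool pointing down it reaches from about 350 to 775 mm from the base axis. Payload 7.3 kg.
Tool frame: the origin (TCP) lies at the very end of the fingers, on their centre line; the grasp point (between the pads) lies 19 mm behind it; z points along the fingers, y is the direction in which the jaws open and shut (so a half turn about z gives the same grasp; the last joint's range is limited). The gripper opens to 92 mm and grips with 3 to 60 N. Pads are 19 mm wide; open, the fingers measure 130 mm over their backs; the gripper's body (75 mm by 190 mm) begins 47 mm behind the grasp point.
Start: joints at [0.986, 0.342, 1.524, -0, 1.275, -0.146], TCP at [223.037, 475.289, 226.741] pointing down, gripper open.
Joint ranges: [-2.53, 2.53], [-0.77, 2.02], [0.04, 2.7], [-1, 4.14], [0.28, 2.66], [-3.11, 3.11]. Speed limits (rad/s): [2.57, 2.57, 3.14, 3.14, 3.14, 3.14].

### API

Orientations are given as a 3x3 rotation matrix whose columns are the frame's x, y, z axes.
In Python, from rig import env gives the robot as it stands. The module is installed in compiled form; this text tells all that it offers.
- The arm moves only by the tool servo_tool, never from a script. Its argument "commands" is a list of rows, each a list of 5 numbers: the opening, from 0 (shut) to 1 (fully open), then the shift along the tool's x, y, z in m, then the turn about the tool's z in rad. In form: [[jaw, tx, ty, tz, roll], ...]. A call has 1 to 8 rows; each row shifts and turns the commanded pose from where the row before left it, along the tool's axes as they then stand; what a row does not reach is not made up. A row lasts 1/8 s, in which the tool goes at most 62.5 mm and 10.7 degrees, less where a joint would pass 70% of its speed; a pose out of reach is approached as far as the arm can. A call is refused whole if a number of a shift passes 0.0625 or a number of a turn 0.188, either way. A call with a gripper value outside its range is refused whole. The fingers move at their own pace and stop on an object; "squeeze" is the grip in N (left out, the last holds). Time passes only in rows, so rows that do not move let the fingers close. It gives the time, the measured TCP pose, the force and the opening at its end, in the units of the state.
- env.state(): the state, without advancing time (a new reading comes with each control period).
- env.read_camera(name): name is "scene" or "top" or "wrist"; returns a dict with "pixels" (420x560x3 uint8, red, green, blue), "z_map" (420x560 float32, mm along the optical axis (not along the pixel's ray), 0 where there is no reading), "fx", "fy", "cx", "cy" (pixels), "k1" (the pictures are not rectified: a ray, as slopes to the right and down, at radius r is drawn at 1 + k1 r^2 times it, then the intrinsics apply), "xyz" and "rotation" of the camera in the world. Camera axes: x right, y down, z forward; pixel columns grow to the right and rows downward; lengths in mm; the calibration is good to about 2 mm. A picture is of the moment at which its call begins.
- env.sign_off(): hands the job in, once; it reports no verdict.
The state is a dict: "time_s": time; "q": joint angles; "qd": joint speeds; "joint_efforts": joint torques, N m; "tool_pos": TCP position; "eef_rot": TCP orientation; "ft_force": force on the tool from outside, world axes, zero at the start; "wrist_torque": the same for the moment, N m; "gripper_width": finger opening in mm.
Only numpy, scipy, OpenCV 4.12 (cv2) and the standard library are available. Lean on these libraries where they do the work, as an engineer would, in place of code of your own. Each camera call takes 0.05 s, during which the arm holds its last target.

## Working session

There is one attempt and no reset: what is moved stays moved. The work goes in short steps, Python scripts to look and compute and a tool call to move; the robot and the scene stay as the last step left them, time stands still between calls to the robot, and variables do not carry over. Pictures are saved under pics/ and viewed, and the job is handed in when it is done.

Besides the shell and the picture viewer there is one more tool, called after ">>>" by a JSON object that holds its "op" and its "data", one argument or row to a line. servo_tool: Moves the arm, as the interface text tells. Its arguments: {"type":"object","properties":{"commands":{"type":"array"},"squeeze":{"type":"number"}},"required":["commands"]}

```bash
mkdir -p pics
cat > h.py <<'E'
import numpy as np, cv2
from rig import env
def cam(n,save=None):
    c=env.read_camera(n)
    if save: cv2.imwrite('pics/'+save,c['pixels'][:,:,::-1])
    return c
def world(c):
    K=np.array([[c['fx'],0,c['cx']],[0,c['fy'],c['cy']],[0,0,1.]])
    h,w=c['z_map'].shape
    u,v=np.meshgrid(np.arange(w),np.arange(h))
    p=cv2.undistortPoints(np.stack([u,v],-1).reshape(-1,1,2).astype(np.float64),K,np.array([c['k1'],0,0,0.])).reshape(h,w,2)
    z=c['z_map'].astype(float)
    P=np.stack([p[...,0]*z,p[...,1]*z,z],-1)
    W=P@np.array(c['rotation']).T+np.array(c['xyz'])
    W[z==0]=np.nan
    return W
E
python3 - <<'E'
from h import *
for n in ['top','scene','wrist']:
    c=cam(n,n+'0.png'); np.savez(n+'0.npz',W=world(c),p=c['pixels'])
    print(n,c['xyz'],np.round(c['rotation'],3).tolist(),c['fx'],c['k1'])
s=env.state();print(s)
E
```

```text
top [ 421.40896069  -10.37705021 1005.51119492] [[0.029, -0.988, 0.154], [-0.999, -0.031, -0.011], [0.016, -0.154, -0.988]] 408.8147300369846 -0.07030659400625604
scene [1182.82608823  288.2938211   904.11665655] [[-0.414, 0.713, -0.567], [0.91, 0.315, -0.269], [-0.013, -0.627, -0.779]] 484.486661328764 0.056293794787888964
wrist [158.32489772 506.03109334 384.64034172] [[0.426, 0.872, 0.242], [0.905, -0.41, -0.115], [-0.001, 0.268, -0.963]] 342.5792057439155 -0.08652717908179684
{'time_s': 0.15, 'q': array([ 9.85960368e-01,  3.42586687e-01,  1.52477798e+00, -2.52065504e-05,
        1.27539741e+00, -1.45978871e-01]), 'qd': array([-1.38851348e-04, -2.70295161e-03, -2.80423178e-03, -2.31064712e-03,
        1.64320451e-03, -2.71607844e-05]), 'joint_efforts': array([ 2.40394009e-03, -4.31467474e+01, -2.44353229e+01,  7.18316808e-02,
        5.37564664e-02, -5.76246225e-05]), 'tool_pos': array([222.88644731, 475.01068971, 226.19899562]), 'eef_rot': array([[-9.05240962e-01,  4.24898116e-01, -6.25483849e-04],
       [ 4.24898551e-01,  9.05240434e-01, -9.88374944e-04],
       [ 1.46254620e-04, -1.16048467e-03, -9.99999316e-01]]), 'ft_force': array([ 0.15569293, -0.34901603,  0.26917555]), 'wrist_torque': array([0.00790802, 0.05787647, 0.01558696]), 'gripper_width': 91.73989736842127}
```

View pics/top0.png

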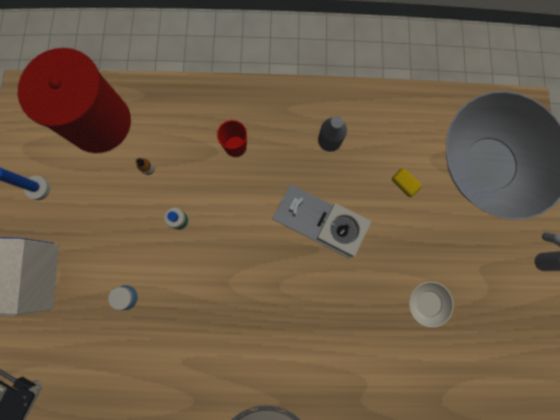

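View pics/scene0.png

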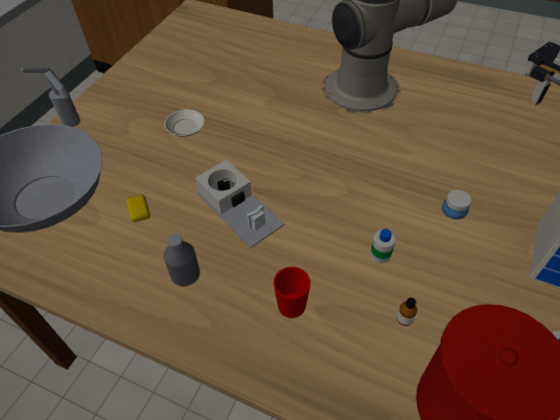

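Top view: the lotion bottle stands at about (176,218), with the holder's deck at (305,212), backrest at (296,206), pad at (322,219) and well at (345,230). Next I measure these.

Run:
```python
from h import *
d=np.load('top0.npz');W=d['W'];p=d['p'].astype(int)
z=W[...,2]
print('counter z',np.nanmedian(z[260:300,200:260]))
# bottle
b=W[200:235,160:195]; bz=b[...,2]
m=bz>75;print('cap',m.sum(),np.nanmean(b[m],0),bz[m].max()); 
m=bz>20;print('all',m.sum(),np.nanmean(b[m],0),b[m].min(0),b[m].max(0))
# well top ring
r=W[180:262,262:378].reshape(-1,3)
m=(r[:,2]>50)&(r[:,2]<62);q=r[m]; 
print('high',m.sum(),q.mean(0),np.median(q[:,2]))
# split well/backrest
for lo,hi in((4,10),(12,30),(30,50),(50,62)):
    q=r[(r[:,2]>lo)&(r[:,2]<hi)];print(lo,hi,len(q),q.mean(0))
sub=W[180:262,262:378]; mm=((sub[...,2]>50)&(sub[...,2]<62)).astype(np.uint8)
n,l,st,ce=cv2.connectedComponentsWithStats(mm)
for i in range(1,n):
    if st[i,4]>4:
        q=sub[l==i]; print(i,st[i],q.mean(0)); rr=cv2.minAreaRect(q[:,:2].astype(np.float32));print(rr)
q=r[(r[:,2]>3)]; rr=cv2.minAreaRect(q[:,:2].astype(np.float32));print('holder',rr)
img=d['p'][180:262,262:378,::-1];cv2.imwrite('pics/hold_t.png',cv2.resize(img,None,fx=6,fy=6,interpolation=cv2.INTER_CUBIC))
s=np.load('scene0.npz')['p'][150:250,185:290,::-1];cv2.imwrite('pics/hold_s.png',cv2.resize(s,None,fx=5.5,fy=5.5,interpolation=cv2.INTER_CUBIC))
```

```text
counter z -1.2241270625064544
cap 88 [548.26502859 230.40774708  81.08698864] 85.85902881995946
all 371 [546.30734347 225.48152842  62.26254516] [525.35919934 207.22125738  20.53059335] [570.82939678 250.89415873  85.85902882]
high 1072 [ 538.16219576 -161.77505754   54.71745189] 54.88576606290229
4 10 1265 [574.32891553 -77.79581349   5.79485318]
12 30 574 [ 535.37908945 -168.91055822   18.48914059]
30 50 279 [ 543.69827088 -139.84584875   43.21096024]
50 62 1072 [ 538.16219576 -161.77505754   54.71745189]
1 [29 18 13 16 73] [589.04206872 -56.0857863   54.59994324]
((589.140380859375, -53.40892028808594), (19.504600524902344, 41.0534553527832), 63.36943054199219)
2 [ 56  23  54  53 954] [ 533.71018496 -171.14991703   54.89827746]
((534.0330810546875, -171.0642547607422), (96.46863555908203, 92.83964538574219), 64.74422454833984)
5 [59 32  6 11 22] [ 561.57183147 -119.68175396   51.37857473]
((562.5110473632812, -119.44566345214844), (7.365806579589844, 24.80512237548828), 64.62218475341797)
14 [81 51  3  4  6] [ 527.2902492  -170.21648483   51.01587188]
((526.4718627929688, -170.23052978515625), (3.279371500015259, 8.152165412902832), 75.18185424804688)
holder ((561.3048706054688, -116.30751037597656), (203.04759216308594, 284.60321044921875), 1.9291610717773438)
```

View pics/hold_t.png

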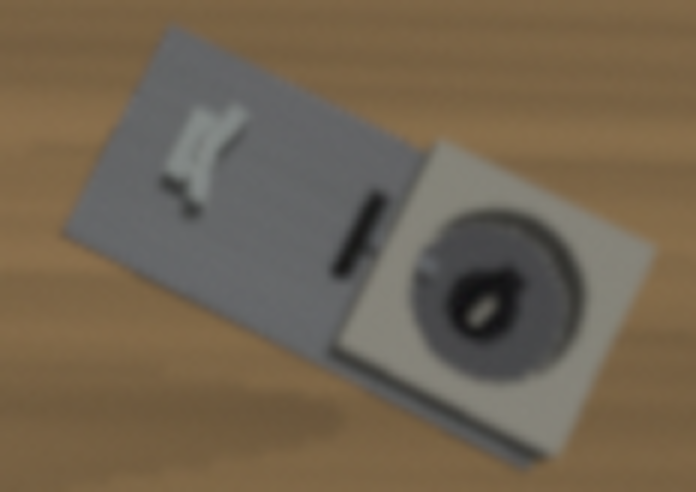

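View pics/hold_s.png

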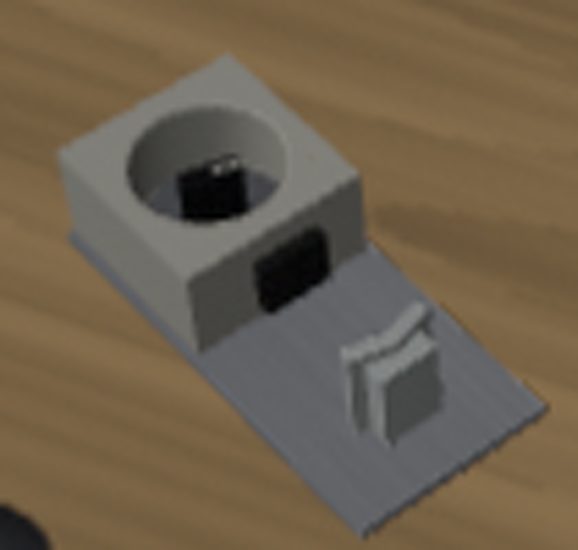

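View pics/wrist0.png

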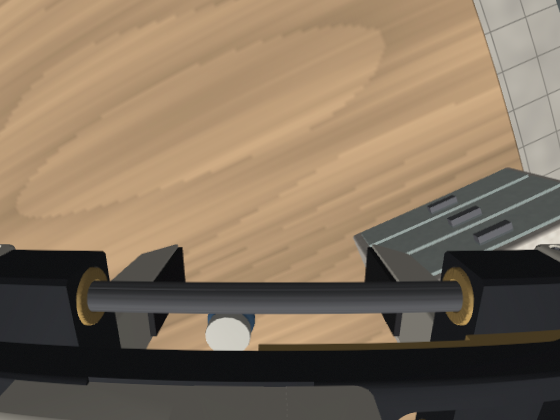

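```bash
cat >> h.py <<'E'
def plan(xyz,yaw,n,jaw,start=None):
    """rows from current pose to xyz (mm), tool-y world angle yaw, tool assumed vertical, in n rows"""
    s=env.state(); R=np.array(s['eef_rot']); p=np.array(s['tool_pos']) if start is None else start[0]
    a0=np.arctan2(R[1,1],R[0,1]) if start is None else start[1]
    dr=(a0-yaw+np.pi)%(2*np.pi)-np.pi
    d=(np.array(xyz)-p)/n/1000; out=[]
    a=a0
    for i in range(n):
        Y=np.array([np.cos(a),np.sin(a)]); X=np.array([-Y[1],Y[0]])
        out.append([jaw,round(float(d[:2]@X),4),round(float(d[:2]@Y),4),round(float(-d[2]),4),round(dr/n,4)]); a-=dr/n
    return out
E
python3 - <<'E'
from h import *
for n,box in(('top',(200,235,160,195)),('scene',(222,268,365,400))):
    d=np.load(n+'0.npz');W=d['W'];p=d['p'].astype(int)
    a,b,c,e=box; w=W[a:b,c:e]; q=p[a:b,c:e]
    blue=(q[...,2]>q[...,0]+50)&(w[...,2]>80)
    t=w[blue]; print(n,blue.sum(),t.min(0),t.max(0),t.mean(0))
    m=(w[...,2]>40); t=w[m];
    from scipy.optimize import least_squares
    side=w[(w[...,2]>12)&(w[...,2]<60)]
    f=least_squares(lambda x:np.hypot(side[:,0]-x[0],side[:,1]-x[1])-23,[548,228],loss='soft_l1'); print('side fit',len(side),f.x,np.std(f.fun))
    if n=='top':
        r=W[180:262,262:378].reshape(-1,3)
        k=r[(r[:,2]>3)&(r[:,2]<8)]
        print('deck',cv2.minAreaRect(k[:,:2].astype(np.float32)))
    else:
        r=W[150:250,185:290].reshape(-1,3); k=r[(r[:,2]>54)&(r[:,2]<59)&(r[:,1]<-90)]
        print('well',len(k),cv2.minAreaRect(k[:,:2].astype(np.float32)),np.median(k[:,2]))
for r in plan([548,228,120],np.deg2rad(-25.3),9,1): print(r)
E
```

```text
top 55 [539.60665097 219.60676226  80.09210991] [558.4543344  238.43724111  85.85902882] [548.95201089 229.02160947  81.85710087]
side fit 106 [548.90927952 231.14841799] 1.741410101867612
deck ((561.3048706054688, -116.30751037597656), (203.04759216308594, 284.60321044921875), 1.9291610717773438)
scene 74 [538.91970568 218.91570101  80.11653802] [562.82334459 240.34674605  87.17340614] [550.61106832 229.79416086  82.52867463]
side fit 281 [548.03599155 229.45984742] 0.8489210957482977
well 656 ((536.7939453125, -163.60507202148438), (111.65646362304688, 93.5768051147461), 64.03926849365234) 56.56318806142809
[1, -0.0444, -0.0095, 0.0118, np.float64(0.1748)]
[1, -0.0453, -0.0016, 0.0118, np.float64(0.1748)]
[1, -0.0449, 0.0063, 0.0118, np.float64(0.1748)]
[1, -0.0432, 0.014, 0.0118, np.float64(0.1748)]
[1, -0.0401, 0.0213, 0.0118, np.float64(0.1748)]
[1, -0.0357, 0.0279, 0.0118, np.float64(0.1748)]
[1, -0.0303, 0.0337, 0.0118, np.float64(0.1748)]
[1, -0.024, 0.0385, 0.0118, np.float64(0.1748)]
[1, -0.017, 0.0421, 0.0118, np.float64(0.1748)]
```

Bottle is at about (548.7, 229.5), and the two cameras agree to within 2 mm. Moving above it.

>>> {"op": "servo_tool", "data": {
  "commands": [
    [1, -0.0444, -0.0095, 0.0118, 0.1748],
    [1, -0.0453, -0.0016, 0.0118, 0.1748],
    [1, -0.0449, 0.0063, 0.0118, 0.1748],
    [1, -0.0432, 0.014, 0.0118, 0.1748],
    [1, -0.0401, 0.0213, 0.0118, 0.1748],
    [1, -0.0357, 0.0279, 0.0118, 0.1748],
    [1, -0.0303, 0.0337, 0.0118, 0.1748],
    [1, -0.024, 0.0385, 0.0118, 0.1748]
  ]
}}

```text
time_s: 1.15
tool_pos: [513.0, 254.8, 131.7]
eef_rot: [[0.269, 0.963, -0.0], [0.963, -0.269, 0.0], [-0.0, -0.0, -1.0]]
ft_force: [0.2, -0.1, 0.5]
gripper_width: 91.6
```

>>> {"op": "servo_tool", "data": {
  "commands": [
    [1, -0.017, 0.0421, 0.0118, 0.1748],
    [1, 0, 0, 0, 0],
    [1, 0, 0, 0, 0]
  ]
}}

```text
time_s: 1.52
tool_pos: [547.6, 228.6, 120.2]
eef_rot: [[0.426, 0.905, -0.001], [0.905, -0.426, 0.0], [-0.0, -0.001, -1.0]]
ft_force: [-0.6, 0.3, -0.6]
gripper_width: 91.7
```

Run:
```python
from h import *
c=cam('wrist','w1.png'); W=world(c); np.savez('w1.npz',W=W,p=c['pixels'])
s=env.state();print(s['tool_pos'],s['eef_rot'].round(4).tolist(),s['q'].round(3),s['wrist_torque'],s['time_s'])
q=c['pixels'].astype(int); b=(q[...,2]>q[...,0]+50)&(W[...,2]>75)&(W[...,2]<95)
t=W[b];print(len(t),t.min(0),t.max(0),np.median(t,0)) if len(t) else 0
```

```text
[547.41152149 229.00895401 120.57632306] [[0.4253, 0.9051, -0.0006], [0.9051, -0.4253, 0.0002], [-0.0001, -0.0007, -1.0]] [0.267 0.564 1.473 0.    1.105 0.706] [-0.09756531  0.10444213  0.01046643] 1.575
1164 [537.52419843 218.9948867   75.41196712] [561.23180284 242.95728463  84.48364272] [550.07355295 231.71057538  82.37290202]
```

View pics/w1.png

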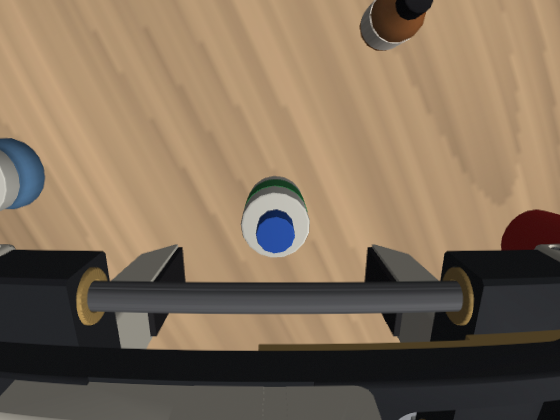

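Wrist view: cap at (275,232), centred between the fingers, and the bottle is upright. Descend and grip.

>>> {"op": "servo_tool", "data": {
  "commands": [
    [1, 0.0016, 0.0008, 0.025, 0],
    [1, 0, 0, 0.025, 0],
    [1, 0, 0, 0.025, 0],
    [1, 0, 0, 0.0215, 0],
    [0.4, 0, 0, 0, 0],
    [0.4, 0, 0, 0, 0],
    [0.4, 0, 0, 0, 0],
    [0.4, 0, 0, 0, 0]
  ],
  "squeeze": 15
}}

```text
time_s: 2.58
tool_pos: [550.0, 229.7, 24.9]
eef_rot: [[0.427, 0.904, 0.001], [0.904, -0.427, 0.0], [0.001, 0.001, -1.0]]
ft_force: [0.6, 1.0, -0.5]
gripper_width: 56.4
```

>>> {"op": "servo_tool", "data": {
  "commands": [
    [0.4, 0, 0, 0, 0],
    [0.4, 0, 0, 0, 0],
    [0.4, 0, 0, -0.003, 0],
    [0.4, 0, 0, -0.02, 0],
    [0.4, 0, 0, -0.04, 0],
    [0.4, 0, 0, -0.04, 0],
    [0.4, 0, 0, -0.03, 0],
    [0.4, 0, 0, 0, 0]
  ]
}}

```text
time_s: 3.58
tool_pos: [550.9, 229.8, 159.4]
eef_rot: [[0.427, 0.904, 0.005], [0.904, -0.427, 0.001], [0.003, 0.004, -1.0]]
ft_force: [0.8, 0.7, -2.1]
gripper_width: 45.7
```

Run:
```python
from h import *
c=cam('wrist','w2.png'); c2=cam('scene','s2.png')
s=env.state();print(s['tool_pos'],s['gripper_width'],s['ft_force'],s['wrist_torque'],s['time_s'])
im=np.hstack([c['pixels'],c2['pixels']])[:,:,::-1];cv2.imwrite('pics/c2.png',cv2.resize(im,(800,300)))
```

```text
[549.09591381 229.30136715 156.10993219] 45.570436645915805 [ 0.09322009  0.05585068 -1.26241539] [-0.13245246  0.1183467   0.01861164] 3.675
```

View pics/c2.png

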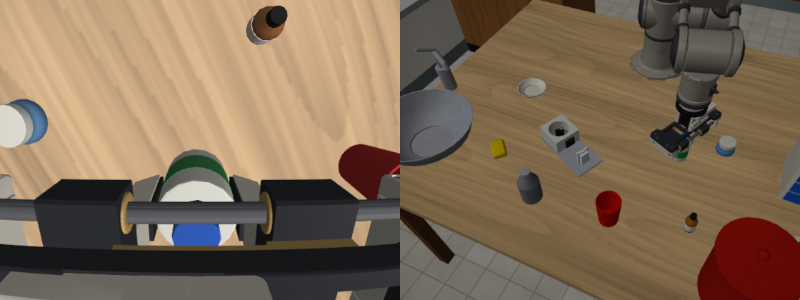

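Bottle gripped: opening 45.6 mm, lifted. Carry it to above the holder.

Run:
```python
from h import *
for r in plan([572.2,-90.1,156],np.deg2rad(-25.3),7,0.4): print(r)
```

```text
[0.4, -0.0398, 0.0225, 0.0, np.float64(0.0001)]
[0.4, -0.0398, 0.0225, 0.0, np.float64(0.0001)]
[0.4, -0.0398, 0.0225, 0.0, np.float64(0.0001)]
[0.4, -0.0398, 0.0225, 0.0, np.float64(0.0001)]
[0.4, -0.0398, 0.0225, 0.0, np.float64(0.0001)]
[0.4, -0.0398, 0.0225, 0.0, np.float64(0.0001)]
[0.4, -0.0398, 0.0225, 0.0, np.float64(0.0001)]
```

>>> {"op": "servo_tool", "data": {
  "commands": [
    [0.4, -0.02, 0.0113, 0, 0],
    [0.4, -0.0398, 0.0225, 0, 0],
    [0.4, -0.0398, 0.0225, 0, 0],
    [0.4, -0.0398, 0.0225, 0, 0],
    [0.4, -0.02, 0.0113, 0, 0],
    [0.4, 0, 0, 0, 0]
  ]
}}

```text
time_s: 4.42
tool_pos: [562.2, 45.3, 155.1]
eef_rot: [[0.43, 0.903, -0.003], [0.903, -0.43, 0.0], [-0.001, -0.003, -1.0]]
ft_force: [0.0, 0.9, -1.3]
gripper_width: 45.3
```

Run:
```python
from h import *
c=cam('wrist','w3.png');W=world(c); np.savez('w3.npz',W=W,p=c['pixels'])
```

```text
(no output)
```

View pics/w3.png

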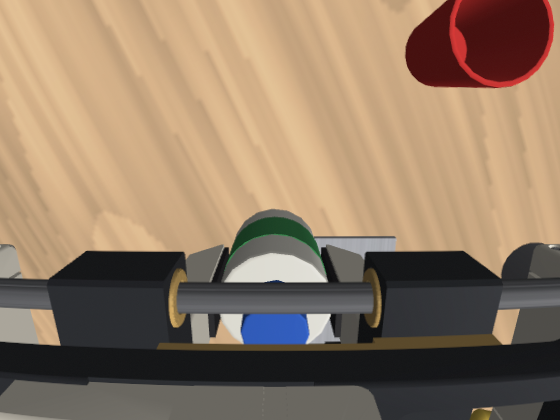

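The wrist camera sees the side beyond the bottle, at tool +x, with the deck's far edge at (320-395,240). Going to the hover point to see the deck end and backrest.

>>> {"op": "servo_tool", "data": {
  "commands": [
    [0.4, -0.02, 0.0113, 0, 0],
    [0.4, -0.0398, 0.0225, 0, 0],
    [0.4, -0.0398, 0.0225, 0, 0],
    [0.4, -0.02, 0.0113, 0, 0],
    [0.4, 0, 0, 0, 0],
    [0.4, 0, 0, 0, 0]
  ]
}}

```text
time_s: 5.22
tool_pos: [572.8, -88.5, 156.4]
eef_rot: [[0.426, 0.905, -0.001], [0.905, -0.426, 0.001], [0.0, -0.001, -1.0]]
ft_force: [-0.2, 1.0, -1.9]
gripper_width: 45.8
```

Run:
```python
from h import *
c=cam('wrist','w4.png');W=world(c); np.savez('w4.npz',W=W,p=c['pixels'])
s=env.state();print(s['tool_pos'],s['eef_rot'].round(4).tolist(),s['gripper_width'])
```

```text
[572.88907704 -88.37940095 156.61411568] [[0.4256, 0.9049, -0.0008], [0.9049, -0.4256, 0.0008], [0.0004, -0.0011, -1.0]] 45.774614472038195
```

View pics/w4.png

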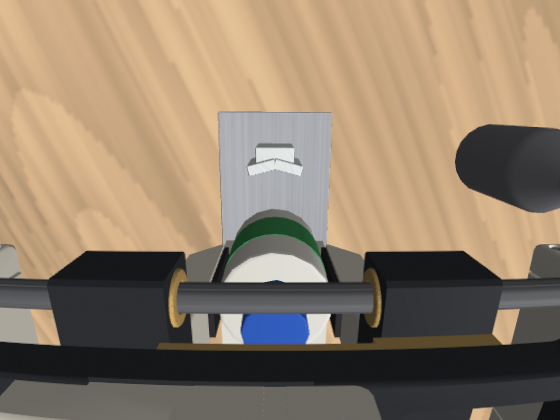

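Run:
```python
from h import *
d=np.load('w4.npz');W=d['W'];p=d['p']
sub=W[108:236,205:345]
m=(sub[...,2]>3.5)&(sub[...,2]<9)
n,l,st,ce=cv2.connectedComponentsWithStats(m.astype(np.uint8));i=1+np.argmax(st[1:,4]);q=sub[l==i]
print('deck z',np.median(q[:,2]),len(q))
a=np.deg2rad(64.74);Y=np.array([np.cos(a),np.sin(a)]);X=np.array([Y[1],-Y[0]])
r=cv2.minAreaRect(q[:,:2].astype(np.float32));print(r,cv2.boxPoints(r))
ux,uy=q[:,:2]@X,q[:,:2]@Y
print('x lo hi',np.percentile(ux,[0.2,99.8]),'yhi',uy.max())
# edges yaw: left & right edge fit
print('counter',np.nanmedian(W[20:80,100:400,2]))
o=np.array([np.percentile(ux,[.2,99.8]).mean(),uy.max()-107.5]);print('origin wrist',o[0]*X+o[1]*Y)
k=sub[(sub[...,2]>48)&(sub[...,2]<62)]; print('backrest',len(k),k.mean(0), (k[:,:2]@X).mean()-o[0],(k[:,:2]@Y).min()-o[1],(k[:,:2]@Y).max()-o[1],np.median(k[:,2]))
for nm in('top','scene'):
    W=np.load(nm+'0.npz')['W']
    box=(180,262,262,378) if nm=='top' else (150,250,185,290)
    w=W[box[0]:box[1],box[2]:box[3]]; 
    off=-1.2 if nm=='top' else 0
    m=(w[...,2]>3.0+off)&(w[...,2]<70)&(np.abs(w[...,:2]@Y-(o[1]))<118)&(np.abs(w[...,:2]@X-(o[0]))<65)
    n,l,st,ce=cv2.connectedComponentsWithStats(m.astype(np.uint8));i=1+np.argmax(st[1:,4]);q=w[l==i];ux,uy=q[:,:2]@X,q[:,:2]@Y
    print(nm,'x',np.percentile(ux,[.3,99.7])-o[0],'y',np.percentile(uy,[.3,99.7])-o[1], cv2.minAreaRect(q[:,:2].astype(np.float32)))
    t=w[(w[...,2]>52)&(w[...,2]<59)];t=t[(t[:,:2]@Y-o[1])<-8];ux,uy=t[:,:2]@X-o[0],t[:,:2]@Y-o[1];print('  well top x',np.percentile(ux,[.5,99.5]),'y',np.percentile(uy,[.5,99.5]))
```

```text
deck z 6.46986762091845 10676
((581.3135375976562, -70.93177795410156), (114.05548858642578, 101.00285339355469), 64.73307800292969) [[ 511.30212   -100.947815 ]
 [ 602.64197   -144.05945  ]
 [ 651.32495    -40.91574  ]
 [ 559.9851       2.1958923]]
x lo hi [505.85658119 605.80936764] yhi 240.94623375365322
counter 0.5610051330207284
origin wrist [ 559.6296605  -116.50251431]
backrest 1144 [589.86216208 -52.44654737  53.50832542] 0.007305999593540946 59.762578775586945 80.86260303548062 54.805877703926456
top x [-49.93626428  50.56921936] y [-107.86307334  107.64669254] ((562.42138671875, -118.46383666992188), (234.3648223876953, 113.37055206298828), 64.69666290283203)
  well top x [-45.99744577  45.83984858] y [-107.93536507  -12.13489145]
scene x [-53.37653197  52.65967014] y [-107.44850777  107.40979208] ((558.676513671875, -115.70111846923828), (217.82037353515625, 115.0953598022461), 65.06548309326172)
  well top x [-46.99341063  45.60273128] y [-107.83885973  -10.51719571]
```

All three cameras agree: holder origin about (559.6, -116.5), y axis at 64.7°, well axis about (534.2, -170.3). Lower the bottle.

>>> {"op": "servo_tool", "data": {
  "commands": [
    [0.4, -0.001, 0, 0.02, 0],
    [0.4, 0, 0, 0.035, 0],
    [0.4, 0, 0, 0.035, 0],
    [0.4, 0, 0, 0.02, 0],
    [0.4, 0, 0, 0.011, 0],
    [0.4, 0, 0, 0.003, 0],
    [0.4, 0, 0, 0, 0]
  ]
}}

```text
time_s: 6.15
tool_pos: [573.1, -90.8, 33.7]
eef_rot: [[0.427, 0.904, 0.001], [0.904, -0.427, -0.0], [0.0, 0.001, -1.0]]
ft_force: [-1.0, -0.3, -1.1]
gripper_width: 46.0
```

>>> {"op": "servo_tool", "data": {
  "commands": [
    [0.4, 0, 0, 0.001, 0],
    [0.4, 0, 0, 0.001, 0],
    [0.4, 0, 0, 0, 0]
  ]
}}

```text
time_s: 6.52
tool_pos: [572.7, -91.1, 31.2]
eef_rot: [[0.427, 0.904, 0.0], [0.904, -0.427, -0.0], [0.0, 0.0, -1.0]]
ft_force: [-0.5, 0.6, -1.3]
gripper_width: 45.6
```

>>> {"op": "servo_tool", "data": {
  "commands": [
    [0.4, 0.001, 0, 0.0007, 0],
    [0.4, 0, 0, 0.0007, 0],
    [0.4, 0, 0, 0, 0]
  ]
}}

```text
time_s: 6.9
tool_pos: [573.2, -90.2, 30.4]
eef_rot: [[0.427, 0.904, 0.0], [0.904, -0.427, -0.0], [0.0, 0.001, -1.0]]
ft_force: [-2.3, 0.2, 4.6]
gripper_width: 45.6
```

Run:
```python
from h import *
for i in range(3):
    c=cam('scene','s5_%d.png'%i)
    s=env.state();print(s['tool_pos'],s['ft_force'],s['gripper_width'])
W=world(c);w=W[130:260,170:310]
a=np.deg2rad(64.73);Y=np.array([np.cos(a),np.sin(a)]);X=np.array([Y[1],-Y[0]])
im=c['pixels'][130:260,170:310,::-1];cv2.imwrite('pics/s5c.png',cv2.resize(im,None,fx=4.5,fy=4.5,interpolation=2))
```

```text
[573.19273189 -90.21343724  30.42414032] [-2.62605806  0.04839839  5.06285615] 45.88511104045546
[573.19907309 -90.19894237  30.39803159] [-2.83954481 -0.06985685  5.61983173] 45.7675546920765
[573.18167694 -90.20812535  30.40825031] [-1.67575631 -0.31312383  5.2861411 ] 45.65470604357766
```

View pics/s5c.png

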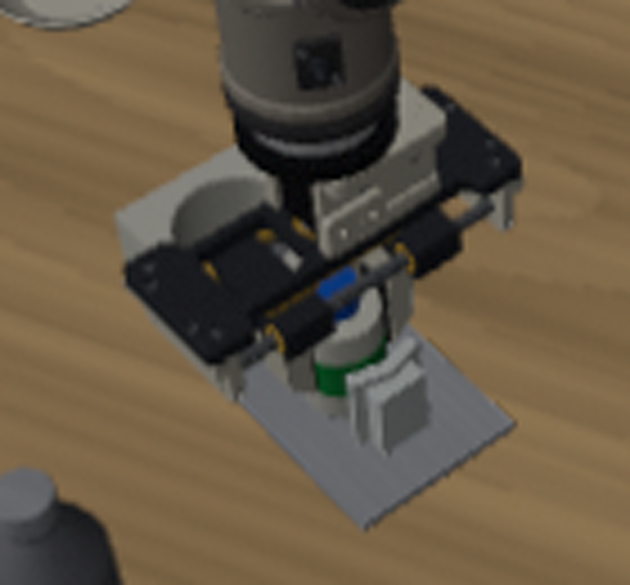

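In contact: about +5 N upward, and the bottle sits on the deck between pad and backrest. Release and rise.

>>> {"op": "servo_tool", "data": {
  "commands": [
    [0.6, 0, 0, -0.0004, 0],
    [0.9, 0, 0, 0, 0],
    [0.9, 0, 0, 0, 0],
    [0.9, 0, 0, -0.02, 0],
    [0.9, 0, 0, -0.035, 0],
    [0.9, 0, 0, -0.045, 0],
    [0.9, 0, 0, -0.02, 0],
    [0.5, 0, 0, 0, 0]
  ]
}}

```text
time_s: 8.05
tool_pos: [574.0, -90.3, 151.5]
eef_rot: [[0.427, 0.904, 0.004], [0.904, -0.427, -0.001], [0.001, 0.004, -1.0]]
ft_force: [-0.9, -0.7, 0.0]
gripper_width: 76.6
```

Run:
```python
from h import *
c=cam('scene'); 
s=env.state();print(s['tool_pos'],s['gripper_width'],s['time_s'])
cv2.imwrite('pics/s6.png',cv2.resize(c['pixels'][130:260,170:310,::-1],None,fx=4.5,fy=4.5,interpolation=2))
for r in plan([593,-198,160],np.deg2rad(64.73),9,0.22): print([float(x) for x in r])
```

```text
[573.105812   -90.10179305 149.94437461] 73.1272749986383 8.1
[0.22, -0.0099, 0.0071, -0.0011, -0.1745]
[0.22, -0.011, 0.0053, -0.0011, -0.1745]
[0.22, -0.0117, 0.0033, -0.0011, -0.1745]
[0.22, -0.0121, 0.0012, -0.0011, -0.1745]
[0.22, -0.0122, -0.0009, -0.0011, -0.1745]
[0.22, -0.0118, -0.003, -0.0011, -0.1745]
[0.22, -0.0111, -0.005, -0.0011, -0.1745]
[0.22, -0.0101, -0.0069, -0.0011, -0.1745]
[0.22, -0.0087, -0.0085, -0.0011, -0.1745]
```

View pics/s6.png

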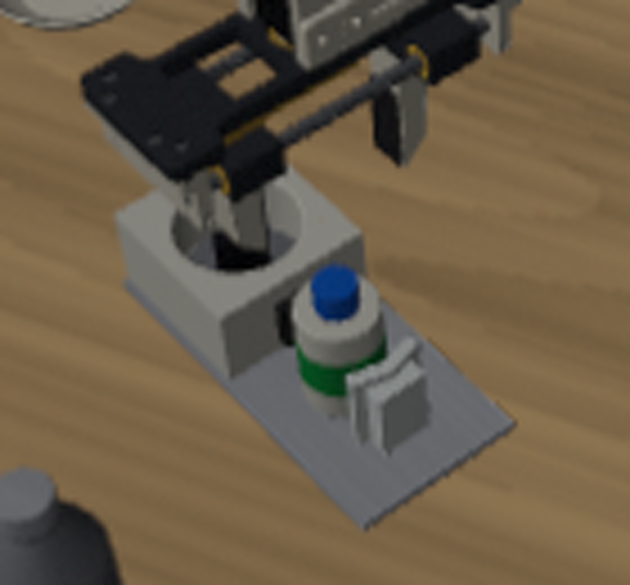

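The bottle stands upright between pad and backrest, fingers clear. Now the viewing pose beside the well.

>>> {"op": "servo_tool", "data": {
  "commands": [
    [0.22, -0.0099, 0.0071, -0.0011, -0.1745],
    [0.22, -0.011, 0.0053, -0.0011, -0.1745],
    [0.22, -0.0117, 0.0033, -0.0011, -0.1745],
    [0.22, -0.0121, 0.0012, -0.0011, -0.1745],
    [0.22, -0.0122, -0.0009, -0.0011, -0.1745],
    [0.22, -0.0118, -0.003, -0.0011, -0.1745],
    [0.22, -0.0111, -0.005, -0.0011, -0.1745],
    [0.22, -0.0101, -0.0069, -0.0011, -0.1745]
  ]
}}

```text
time_s: 9.1
tool_pos: [590.0, -186.1, 156.6]
eef_rot: [[-0.819, 0.573, -0.003], [0.573, 0.819, 0.002], [0.004, -0.001, -1.0]]
ft_force: [0.0, -0.4, -0.7]
gripper_width: 20.3
```

>>> {"op": "servo_tool", "data": {
  "commands": [
    [0.22, -0.0087, -0.0085, -0.0011, -0.1745],
    [0.22, 0, 0, 0, 0],
    [0.22, 0, 0, 0, 0]
  ]
}}

```text
time_s: 9.48
tool_pos: [592.4, -197.4, 158.7]
eef_rot: [[-0.903, 0.43, -0.002], [0.43, 0.903, 0.001], [0.002, 0.0, -1.0]]
ft_force: [0.0, 0.7, 0.2]
gripper_width: 20.3
```

Run:
```python
from h import *
c=cam('wrist','w7.png');W=world(c); np.savez('w7.npz',W=W,p=c['pixels'])
s=env.state();print(s['tool_pos'],s['eef_rot'].round(4).tolist(),s['gripper_width'],s['q'].round(3))
```

```text
[ 592.54879061 -197.33314303  159.03362198] [[-0.903, 0.4296, -0.0014], [0.4296, 0.903, 0.001], [0.0016, 0.0003, -1.0]] 19.89961593454762 [-0.444  0.58   1.327  0.     1.236 -1.571]
```

View pics/w7.png

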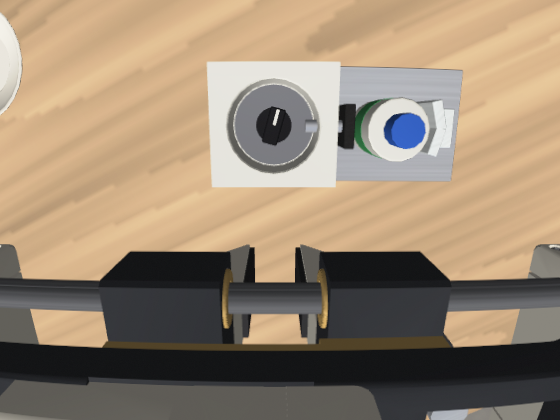

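Wrist view: knob at (273,124) with the white line pointing up (towards tool +x), well rim circle centred at about (274,125). Bottle cap at (407,130), pad at (347,127). Measuring the knob.

Run:
```python
from h import *
d=np.load('w7.npz');W=d['W'];p=d['p']
a=np.deg2rad(64.73);Y=np.array([np.cos(a),np.sin(a)]);X=np.array([Y[1],-Y[0]]);O=np.array([559.6,-116.5])
loc=lambda q:np.c_[(q[:,:2]-O)@X,(q[:,:2]-O)@Y]
w=W[55:195,200:345];pc=p[55:195,200:345]
t=w[(w[...,2]>52)&(w[...,2]<60)];L=loc(t);L=L[(L[:,1]<-8)]
print('well top',np.percentile(L,[.5,99.5],axis=0).T,np.median(t[:,2]))
# bar
k=w[60-15:100,50:100]; m=(k[...,2]>42)&(k[...,2]<54)
n,l,st,ce=cv2.connectedComponentsWithStats(m.astype(np.uint8))
for i in range(1,n):
    if st[i,4]>20:
        L=loc(k[l==i]);r=cv2.minAreaRect(L.astype(np.float32));print('bar',st[i],np.median(k[l==i][:,2]),r)
        u=np.linalg.svd(L-L.mean(0))[2][0] if len(L)<5000 else 0;print(L.mean(0),np.rad2deg(np.arctan2(u[1],u[0])))
# rim circle via Hough in rectified xy at z=56: inner rim points
R=w.reshape(-1,3);L=loc(R);
from scipy.optimize import least_squares
top=(w[...,2]>52)&(w[...,2]<60)
ed=cv2.morphologyEx(top.astype(np.uint8),cv2.MORPH_GRADIENT,np.ones((3,3)))&top
E_=loc(w[ed>0]);E_=E_[np.hypot(E_[:,0],E_[:,1]+59.5)<40]
f=least_squares(lambda x:np.hypot(E_[:,0]-x[0],E_[:,1]-x[1])-x[2],[0,-59.5,34],loss='soft_l1');print('rim',f.x,len(E_))
b=W[95:165,355:440];q=p[95:165,355:440].astype(int)
t=b[(q[...,2]>q[...,0]+50)&(b[...,2]>80)];print('cap',len(t),loc(t).mean(0),loc(t).min(0),loc(t).max(0),np.median(t[:,2]))
pad=W[100:155,335:358].reshape(-1,3);pad=pad[(pad[:,2]>44)&(pad[:,2]<53)];L=loc(pad);L=L[L[:,1]>-11];print('pad',len(L),L.min(0),L.max(0))
cv2.imwrite('pics/k7.png',cv2.resize(p[75:180,220:330,::-1],None,fx=5,fy=5,interpolation=2))
```

```text
well top [[ -45.7801825    45.08832954]
 [-106.99456327  -11.42828735]] 56.471111821604524
bar [ 12   7  24  38 575] 50.50872307835283 ((-0.5424041748046875, -59.11487579345703), (12.062522888183594, 27.477563858032227), 74.31520080566406)
[ -0.70770865 -59.09964461] -16.332033429870364
rim [ -0.39671191 -59.39552667  34.56782991] 441
cap 1073 [ 1.40683922 28.94337058] [-9.95887913 17.89456548] [13.29853958 41.95650376] 88.41832736297954
pad 531 [-16.65950376  -5.788799  ] [17.26199841  3.005177  ]
```

View pics/k7.png

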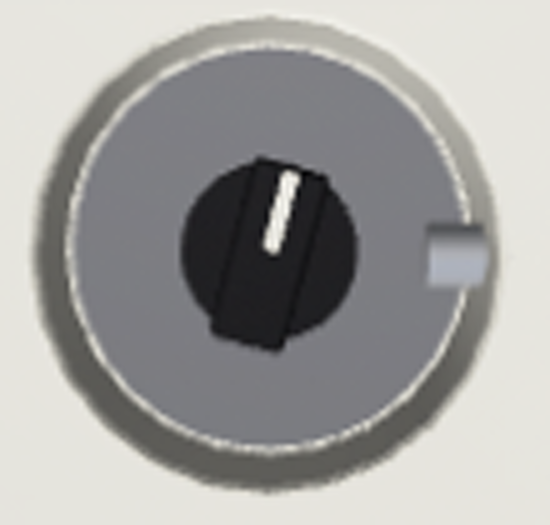

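```bash
python3 - <<'E'
from h import *
d=np.load('w7.npz');W=d['W'];p=d['p']
a=np.deg2rad(64.73);Y=np.array([np.cos(a),np.sin(a)]);X=np.array([Y[1],-Y[0]]);O=np.array([559.6,-116.5])
for v in (118,122,124,126,128,130,134):
    print(v,[ (round(float((W[v,u,:2]-O)@X),1),round(float((W[v,u,:2]-O)@Y+59.4),1),round(float(W[v,u,2]),1)) for u in range(300,322,3)])
# shape of the fingers in the picture: depth
print(np.round(W[290,215:345:6,2],0))
E
python3 - <<'E'
import cv2
i=cv2.imread('pics/w7.png')[230:350,200:350];cv2.imwrite('pics/f7.png',cv2.resize(i,None,fx=5,fy=5,interpolation=2))
E
```

```text
118 [(-6.0, 22.8, 19.0), (-6.0, 25.3, 18.9), (-6.0, 27.8, 19.7), (-6.0, 30.5, 18.3), (-6.0, 32.8, 20.8), (-6.1, 34.1, 31.1), (-6.1, 34.2, 50.2), (nan, nan, nan)]
122 [(-2.7, 22.7, 20.5), (-2.7, 25.3, 19.4), (-3.0, 26.0, 40.2), (-3.0, 28.3, 41.1), (-3.0, 30.7, 40.8), (-3.0, 33.1, 40.2), (-3.1, 34.5, 48.3), (-3.3, 35.6, 57.2)]
124 [(-1.1, 22.9, 18.9), (-1.1, 25.4, 18.9), (-1.5, 25.9, 42.2), (-1.5, 28.3, 40.9), (-1.5, 30.8, 40.2), (-1.5, 33.1, 40.9), (-1.6, 34.8, 46.3), (-1.8, 35.6, 57.4)]
126 [(0.6, 22.8, 19.4), (0.6, 25.5, 18.5), (0.0, 25.8, 42.8), (0.0, 28.3, 42.0), (0.0, 30.6, 41.9), (0.0, 33.1, 41.3), (-0.0, 35.0, 44.4), (-0.4, 35.7, 56.8)]
128 [(2.3, 22.9, 19.3), (2.3, 25.5, 18.3), (1.6, 25.9, 41.9), (1.6, 28.3, 41.4), (1.6, 30.9, 40.0), (1.5, 32.9, 43.2), (1.4, 34.7, 47.5), (1.1, 35.8, 56.6)]
130 [(3.9, 22.9, 19.6), (4.0, 25.5, 18.7), (3.2, 26.2, 39.4), (3.2, 28.5, 39.8), (3.1, 30.7, 41.6), (3.2, 33.3, 40.1), (2.8, 34.5, 49.6), (2.6, 35.9, 56.1)]
134 [(7.3, 22.9, 20.2), (7.3, 25.4, 20.0), (7.3, 28.0, 19.7), (7.4, 30.7, 18.6), (7.4, 33.4, 17.2), (6.5, 33.9, 35.6), (5.6, 33.9, 54.4), (5.5, 35.9, 56.9)]
[249. 246. 242. 241. 240. 242. 241. 240. 241. 242. 241. 241. 241. 241.
 242. 241. 241. 241. 244. 248. 249. 248.]
```

View pics/f7.png

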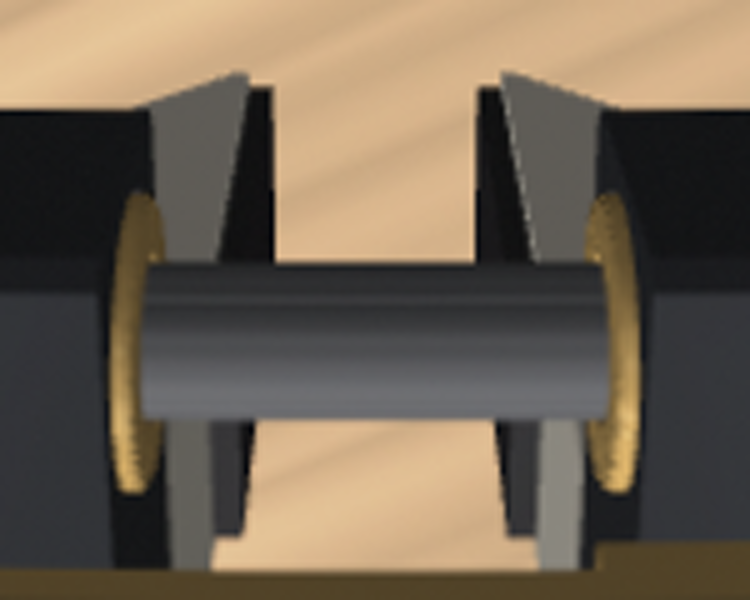

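The pad's rod end pokes into the well on the +y side (|x|<4, from y≈25 mm off the axis outwards, top about z 41). I'll take the first grip shallow, with TCP at 43 above the rod, turn until the rod has retracted, then regrip deeper.

Run:
```python
from h import *
for r in plan([533.9,-169.9,100],np.deg2rad(48.6),4,0.22): print([float(x) for x in r])
```

```text
[0.22, 0.0162, -0.0001, 0.0148, 0.0696]
[0.22, 0.0161, -0.0012, 0.0148, 0.0696]
[0.22, 0.016, -0.0024, 0.0148, 0.0696]
[0.22, 0.0158, -0.0035, 0.0148, 0.0696]
```

>>> {"op": "servo_tool", "data": {
  "commands": [
    [0.22, 0.0162, -0.0001, 0.0148, 0.0696],
    [0.22, 0.0161, -0.0012, 0.0148, 0.0696],
    [0.22, 0.016, -0.0024, 0.0148, 0.0696],
    [0.22, 0.0158, -0.0035, 0.0148, 0.0696],
    [0.22, 0, 0, 0.02, 0],
    [0.22, 0, 0, 0.018, 0],
    [0.22, 0, 0, 0, 0],
    [0.22, 0, 0, 0, 0]
  ]
}}

```text
time_s: 10.52
tool_pos: [534.6, -170.7, 63.3]
eef_rot: [[-0.752, 0.66, 0.001], [0.66, 0.752, -0.0], [-0.001, 0.0, -1.0]]
ft_force: [-0.6, -0.1, -0.3]
gripper_width: 19.9
```

Run:
```python
from h import *
c=cam('scene');t=cam('top')
s=env.state();R=s['eef_rot'];print(s['tool_pos'],np.rad2deg(np.arctan2(R[1,1],R[0,1])),s['q'].round(3),s['wrist_torque'])
a=cv2.resize(c['pixels'][140:240,180:280,::-1],(400,400),interpolation=2);b=cv2.resize(t['pixels'][180:260,290:370,::-1],(400,400),interpolation=2)
cv2.imwrite('pics/s8.png',np.hstack([a,b]))
```

```text
[ 534.7668023  -170.89218244   63.60195211] 48.73937212048408 [-0.446  0.583  1.627  0.     0.93  -1.297] [-0.04427782  0.02019715  0.00230503]
```

View pics/s8.png

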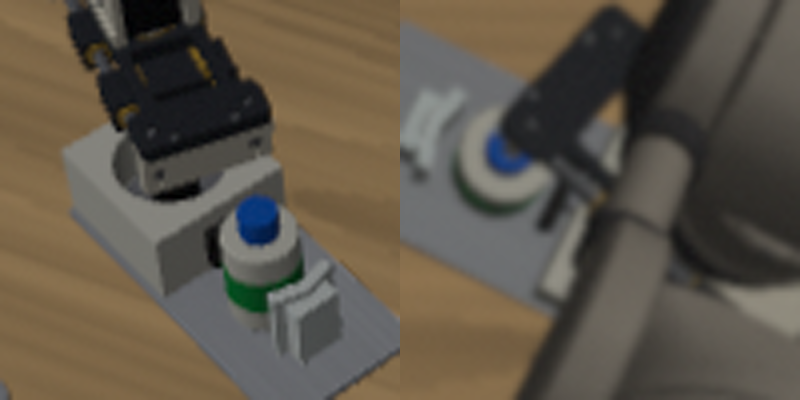

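Fingers are over the well and the bottle is clear of the body. Descend shallow and close on the bar.

>>> {"op": "servo_tool", "data": {
  "commands": [
    [0.22, 0.001, 0, 0.01, 0],
    [0.22, 0, 0, 0.01, 0],
    [0.22, 0, 0, 0.0005, 0],
    [0.22, 0, 0, 0, 0],
    [0.05, 0, 0, 0, 0],
    [0.05, 0, 0, 0, 0],
    [0.05, 0, 0, 0, 0]
  ],
  "squeeze": 30
}}

```text
time_s: 11.5
tool_pos: [533.5, -170.4, 42.4]
eef_rot: [[-0.752, 0.659, 0.0], [0.659, 0.752, -0.0], [-0.0, -0.0, -1.0]]
ft_force: [-1.2, -2.5, 0.6]
gripper_width: 11.6
```

```bash
cat > st.py <<'E'
from h import *
F=[];T=[];A=[];P=[]
import sys
for i in range(int(sys.argv[1]) if len(sys.argv)>1 else 3):
    env.read_camera('top'); s=env.state();R=s['eef_rot'];F.append(s['ft_force']);T.append(s['wrist_torque']);A.append(np.arctan2(R[1,1],R[0,1]));P.append(s['tool_pos'])
print('F',np.mean(F,0).round(2),'T',np.mean(T,0).round(4),'Tz',np.array(T)[:,2].round(4),'yaw',np.mean(A).round(4),'pos',np.mean(P,0).round(1),'w',round(float(s['gripper_width']),2),'t',s['time_s'],'q6',s['q'][5].round(4),'e6',s['joint_efforts'][5].round(4))
E
python3 st.py
```

```text
F [-1.05 -1.77  1.88] T [-0.2653  0.1487 -0.0087] Tz [-0.0075 -0.0022 -0.0165] yaw 0.8509 pos [ 533.5 -170.4   42.4] w 11.01 t 11.65 q6 -1.2966 e6 0.0261
```

Knob gripped at 11–12 mm. Turn clockwise 0.6 rad.

>>> {"op": "servo_tool", "data": {
  "commands": [
    [0.05, 0, 0, 0, 0.05],
    [0.05, 0, 0, 0, 0.1],
    [0.05, 0, 0, 0, 0.1],
    [0.05, 0, 0, 0, 0.1],
    [0.05, 0, 0, 0, 0.1],
    [0.05, 0, 0, 0, 0.1],
    [0.05, 0, 0, 0, 0.05]
  ]
}}

```text
time_s: 12.52
tool_pos: [533.5, -170.4, 42.5]
eef_rot: [[-0.246, 0.969, 0.0], [0.969, 0.246, -0.0], [-0.001, 0.0, -1.0]]
ft_force: [-1.4, -1.9, 2.6]
gripper_width: 11.4
```

```bash
python3 st.py
python3 - <<'E'
from h import *
c=cam('scene');t=cam('top')
a=cv2.resize(c['pixels'][140:240,180:280,::-1],(400,400),interpolation=2);b=cv2.resize(t['pixels'][180:260,270:350,::-1],(400,400),interpolation=2)
cv2.imwrite('pics/s9.png',np.hstack([a,b]))
E
```

```text
F [-2.08 -2.51  2.72] T [-0.4824  0.333   0.0523] Tz [0.1046 0.0512 0.001 ] yaw 0.2501 pos [ 533.5 -170.4   42.4] w 11.62 t 12.675 q6 -0.6975 e6 0.2151
```

View pics/s9.png

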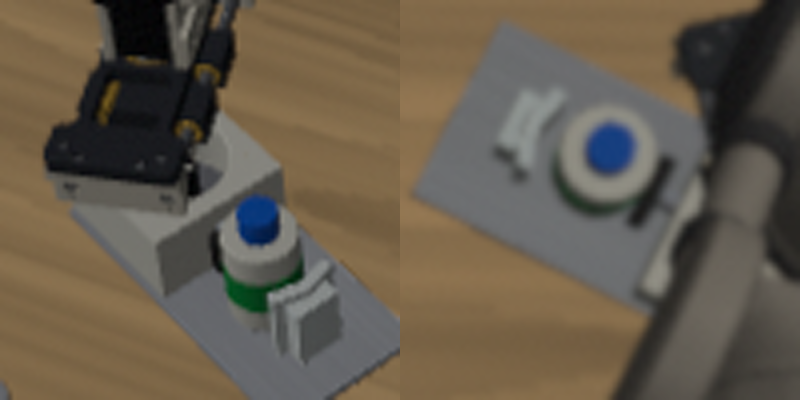

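Rotation followed, and the pad is now near the bottle. From here I read the wrist torque at the end of moving rows.

```bash
cat > r.py <<'E'
from rig import env; import numpy as np
s=env.state();R=s['eef_rot'];print('Tz',s['wrist_torque'].round(4),'e6',s['joint_efforts'][5].round(4),'yaw',np.arctan2(R[1,1],R[0,1]).round(4),'F',s['ft_force'].round(1),'w',round(float(s['gripper_width']),2),'t',s['time_s'],s['qd'][5].round(3))
E
echo
```

```text
(no output)
```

>>> {"op": "servo_tool", "data": {
  "commands": [
    [0.05, 0, 0, 0, 0.04],
    [0.05, 0, 0, 0, 0.04],
    [0.05, 0, 0, 0, 0.04]
  ]
}}

```text
time_s: 13.15
tool_pos: [533.5, -170.4, 42.4]
eef_rot: [[-0.13, 0.991, 0.0], [0.991, 0.13, -0.0], [-0.0, 0.0, -1.0]]
ft_force: [-2.3, -2.2, 3.4]
gripper_width: 11.7
```

```bash
python3 r.py
```

```text
Tz [-0.5672  0.4218  0.1385] e6 -0.2744 yaw 0.1307 F [-2.3 -2.2  3.4] w 11.73 t 13.15 0.317
```

>>> {"op": "servo_tool", "data": {
  "commands": [
    [0.05, 0, 0, 0, 0.04],
    [0.05, 0, 0, 0, 0.04]
  ]
}}

```text
time_s: 13.4
tool_pos: [533.4, -170.4, 42.4]
eef_rot: [[-0.051, 0.999, 0.0], [0.999, 0.051, -0.0], [-0.0, 0.0, -1.0]]
ft_force: [-2.9, -3.7, 3.8]
gripper_width: 11.6
```

```bash
python3 r.py
```

```text
Tz [-0.5344  0.4566  0.1591] e6 -0.2744 yaw 0.0507 F [-2.9 -3.7  3.8] w 11.62 t 13.4 0.318
```

>>> {"op": "servo_tool", "data": {
  "commands": [
    [0.05, 0, 0, 0, 0.04],
    [0.05, 0, 0, 0, 0.04]
  ]
}}

```text
time_s: 13.65
tool_pos: [533.4, -170.4, 42.4]
eef_rot: [[0.029, 1.0, 0.0], [1.0, -0.029, -0.0], [-0.0, 0.0, -1.0]]
ft_force: [-1.7, -3.0, 3.7]
gripper_width: 11.9
```

```bash
python3 r.py
```

```text
Tz [-0.6119  0.4552  0.1501] e6 -0.2744 yaw -0.0293 F [-1.7 -3.   3.7] w 11.91 t 13.65 0.319
```

Moving torque is about 0.15 N m, which is plain friction. Continue.

>>> {"op": "servo_tool", "data": {
  "commands": [
    [0.05, 0, 0, 0, 0.04],
    [0.05, 0, 0, 0, 0.04]
  ]
}}

```text
time_s: 13.9
tool_pos: [533.4, -170.4, 42.4]
eef_rot: [[0.109, 0.994, 0.0], [0.994, -0.109, -0.0], [-0.0, 0.0, -1.0]]
ft_force: [-2.3, -3.7, 3.3]
gripper_width: 11.7
```

```bash
python3 r.py
```

```text
Tz [-0.6547  0.4317  0.1323] e6 -0.2743 yaw -0.1093 F [-2.3 -3.7  3.3] w 11.75 t 13.9 0.316
```

>>> {"op": "servo_tool", "data": {
  "commands": [
    [0.05, 0, 0, 0, 0.04],
    [0.05, 0, 0, 0, 0.04]
  ]
}}

```text
time_s: 14.15
tool_pos: [533.4, -170.4, 42.4]
eef_rot: [[0.188, 0.982, -0.0], [0.982, -0.188, -0.0], [-0.0, 0.0, -1.0]]
ft_force: [-2.1, -3.7, 4.7]
gripper_width: 11.5
```

```bash
python3 r.py
```

```text
Tz [-0.6127  0.5283  0.1489] e6 -0.2744 yaw -0.1894 F [-2.1 -3.7  4.7] w 11.53 t 14.15 0.317
```

>>> {"op": "servo_tool", "data": {
  "commands": [
    [0.05, 0, 0, 0, 0.04],
    [0.05, 0, 0, 0, 0.04]
  ]
}}

```text
time_s: 14.4
tool_pos: [533.4, -170.4, 42.4]
eef_rot: [[0.266, 0.964, -0.0], [0.964, -0.266, -0.0], [-0.0, 0.0, -1.0]]
ft_force: [-3.2, -2.8, 3.5]
gripper_width: 11.5
```

```bash
python3 r.py;  python3 - <<'E'
from h import *
c=cam('scene');t=cam('top')
a=cv2.resize(c['pixels'][140:240,180:280,::-1],(400,400),interpolation=2);b=cv2.resize(t['pixels'][180:260,270:350,::-1],(400,400),interpolation=2)
cv2.imwrite('pics/s10.png',np.hstack([a,b]))
E
```

```text
Tz [-0.6499  0.5396  0.1147] e6 -0.2744 yaw -0.2693 F [-3.2 -2.8  3.5] w 11.53 t 14.4 0.319
```

View pics/s10.png

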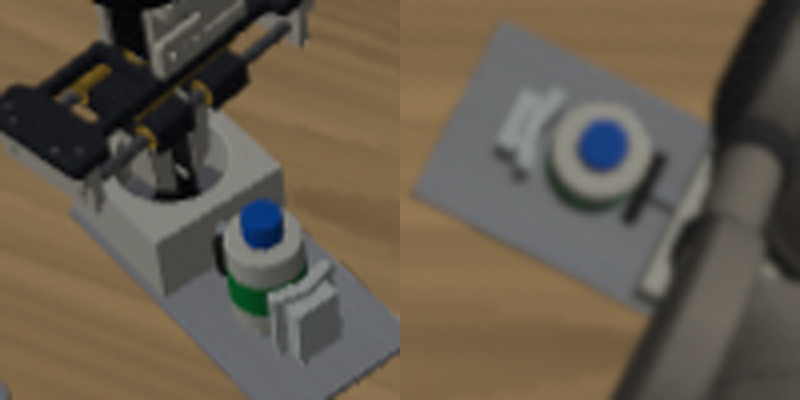

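The bottle is being pushed towards the backrest with a few mm to go. Torque noise is about ±0.015.

>>> {"op": "servo_tool", "data": {
  "commands": [
    [0.05, 0, 0, 0, 0.04],
    [0.05, 0, 0, 0, 0.04]
  ]
}}

```text
time_s: 14.75
tool_pos: [533.4, -170.4, 42.4]
eef_rot: [[0.342, 0.94, -0.0], [0.94, -0.342, -0.0], [-0.0, 0.0, -1.0]]
ft_force: [-1.5, -3.1, 4.5]
gripper_width: 11.5
```

```bash
python3 r.py
```

```text
Tz [-0.7149  0.6064  0.1247] e6 -0.2787 yaw -0.3487 F [-1.5 -3.1  4.5] w 11.53 t 14.75 0.316
```

>>> {"op": "servo_tool", "data": {
  "commands": [
    [0.05, 0, 0, 0, 0.03],
    [0.05, 0, 0, 0, 0.03]
  ]
}}

```text
time_s: 15.0
tool_pos: [533.4, -170.4, 42.4]
eef_rot: [[0.398, 0.917, -0.0], [0.917, -0.398, -0.0], [-0.0, 0.0, -1.0]]
ft_force: [-2.2, -3.9, 4.4]
gripper_width: 11.7
```

```bash
python3 r.py
```

```text
Tz [-0.7247  0.6821  0.1695] e6 -0.1847 yaw -0.4096 F [-2.2 -3.9  4.4] w 11.72 t 15.0 0.241
```

>>> {"op": "servo_tool", "data": {
  "commands": [
    [0.05, 0, 0, 0, 0.03],
    [0.05, 0, 0, 0, 0.03]
  ]
}}

```text
time_s: 15.25
tool_pos: [533.4, -170.4, 42.4]
eef_rot: [[0.453, 0.892, -0.0], [0.892, -0.453, -0.0], [-0.0, 0.0, -1.0]]
ft_force: [-4.3, -4.7, 5.5]
gripper_width: 11.4
```

```bash
python3 r.py;  python3 - <<'E'
from h import *
c=cam('scene');t=cam('top')
a=cv2.resize(c['pixels'][140:240,180:280,::-1],(400,400),interpolation=2);b=cv2.resize(t['pixels'][190:230,280:320,::-1],(400,400),interpolation=2)
cv2.imwrite('pics/s11.png',np.hstack([a,b]))
E
```

```text
Tz [-0.8003  0.7004  0.1374] e6 -0.1691 yaw -0.4696 F [-4.3 -4.7  5.5] w 11.43 t 15.25 0.238
```

View pics/s11.png

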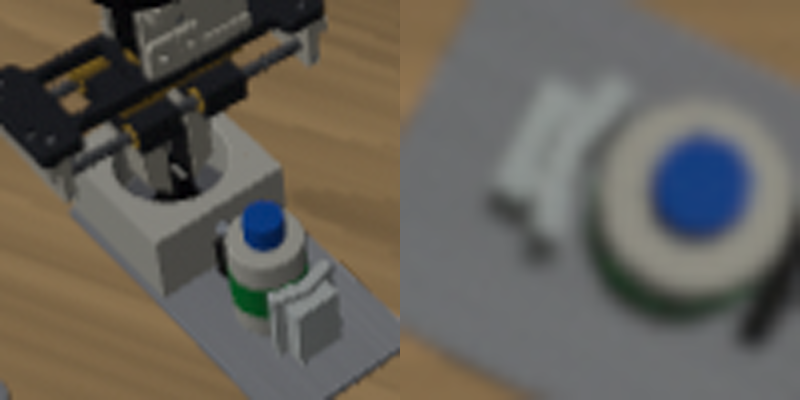

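Not yet at the backrest. A small lateral load has built up (about 6 N), so I ease it by 0.5 mm while turning on.

>>> {"op": "servo_tool", "data": {
  "commands": [
    [0.05, -0.0005, 0, 0, 0.03],
    [0.05, 0, 0, 0, 0.03]
  ]
}}

```text
time_s: 15.6
tool_pos: [533.3, -170.4, 42.4]
eef_rot: [[0.505, 0.863, 0.0], [0.863, -0.505, 0.0], [0.0, 0.0, -1.0]]
ft_force: [-2.7, -1.9, 5.3]
gripper_width: 11.4
```

```bash
python3 r.py
```

```text
Tz [-0.4505  0.5604  0.1813] e6 -0.176 yaw -0.5298 F [-2.7 -1.9  5.3] w 11.37 t 15.6 0.239
```

>>> {"op": "servo_tool", "data": {
  "commands": [
    [0.05, 0, 0, 0, 0.03],
    [0.05, 0, 0, 0, 0.03]
  ]
}}

```text
time_s: 15.85
tool_pos: [533.3, -170.4, 42.4]
eef_rot: [[0.556, 0.831, 0.0], [0.831, -0.556, 0.0], [0.0, 0.0, -1.0]]
ft_force: [-2.7, -1.5, 5.2]
gripper_width: 11.7
```

```bash
python3 r.py
```

```text
Tz [-0.4475  0.5881  0.1617] e6 -0.1692 yaw -0.5897 F [-2.7 -1.5  5.2] w 11.69 t 15.85 0.237
```

>>> {"op": "servo_tool", "data": {
  "commands": [
    [0.05, 0, 0, 0, 0.03]
  ]
}}

```text
time_s: 15.98
tool_pos: [533.3, -170.4, 42.4]
eef_rot: [[0.581, 0.814, 0.0], [0.814, -0.581, 0.0], [0.0, 0.0, -1.0]]
ft_force: [-3.3, -2.0, 5.8]
gripper_width: 11.8
```

```bash
python3 r.py
```

```text
Tz [-0.4453  0.5777  0.1546] e6 -0.1692 yaw -0.6197 F [-3.3 -2.   5.8] w 11.77 t 15.975 0.24
```

>>> {"op": "servo_tool", "data": {
  "commands": [
    [0.05, 0, 0, 0, 0.03]
  ]
}}

```text
time_s: 16.1
tool_pos: [533.3, -170.4, 42.4]
eef_rot: [[0.605, 0.796, 0.0], [0.796, -0.605, 0.0], [0.0, 0.0, -1.0]]
ft_force: [-3.6, -1.7, 5.2]
gripper_width: 11.9
```

```bash
python3 r.py
```

```text
Tz [-0.4857  0.5549  0.1449] e6 -0.1693 yaw -0.6497 F [-3.6 -1.7  5.2] w 11.89 t 16.1 0.24
```

>>> {"op": "servo_tool", "data": {
  "commands": [
    [0.05, 0, 0, 0, 0.03],
    [0.05, 0, 0, 0, 0.03]
  ]
}}

```text
time_s: 16.35
tool_pos: [533.3, -170.4, 42.4]
eef_rot: [[0.652, 0.759, 0.0], [0.759, -0.652, 0.0], [0.0, 0.0, -1.0]]
ft_force: [-2.4, -2.3, 4.6]
gripper_width: 11.7
```

```bash
python3 r.py
```

```text
Tz [-0.446   0.5561  0.1512] e6 -0.1692 yaw -0.7097 F [-2.4 -2.3  4.6] w 11.68 t 16.35 0.237
```

>>> {"op": "servo_tool", "data": {
  "commands": [
    [0.05, 0, 0, 0, 0.03]
  ]
}}

```text
time_s: 16.48
tool_pos: [533.3, -170.4, 42.4]
eef_rot: [[0.674, 0.739, 0.0], [0.739, -0.674, 0.0], [0.0, -0.0, -1.0]]
ft_force: [-2.5, -1.2, 4.9]
gripper_width: 11.8
```

```bash
python3 r.py
```

```text
Tz [-0.4091  0.6076  0.0952] e6 -0.1693 yaw -0.7397 F [-2.5 -1.2  4.9] w 11.85 t 16.475 0.239
```

>>> {"op": "servo_tool", "data": {
  "commands": [
    [0.05, 0, 0, 0, 0.03]
  ]
}}

```text
time_s: 16.6
tool_pos: [533.3, -170.4, 42.4]
eef_rot: [[0.696, 0.718, 0.0], [0.718, -0.696, 0.0], [0.0, -0.0, -1.0]]
ft_force: [-2.0, -1.9, 6.3]
gripper_width: 11.5
```

```bash
python3 r.py;  python3 - <<'E'
from h import *
c=cam('scene');t=cam('top')
a=cv2.resize(c['pixels'][140:240,180:280,::-1],(400,400),interpolation=2);b=cv2.resize(t['pixels'][190:230,280:320,::-1],(400,400),interpolation=2)
cv2.imwrite('pics/s12.png',np.hstack([a,b]))
E
```

```text
Tz [-0.4409  0.6118  0.142 ] e6 -0.1693 yaw -0.7697 F [-2.  -1.9  6.3] w 11.53 t 16.6 0.24
```

View pics/s12.png

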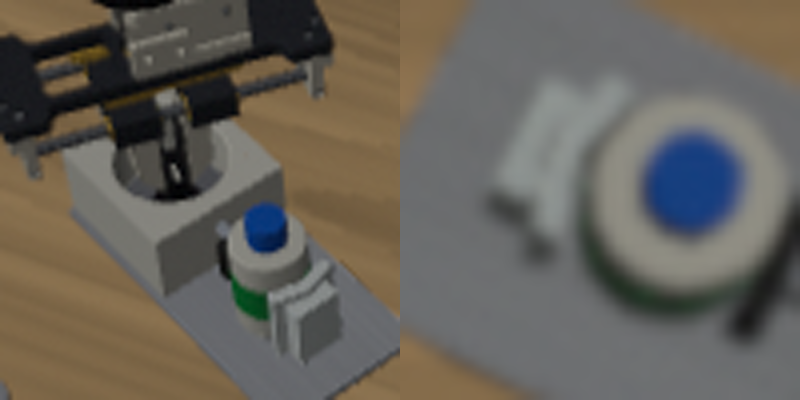

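>>> {"op": "servo_tool", "data": {
  "commands": [
    [0.05, 0, 0, 0, 0.03]
  ]
}}

```text
time_s: 16.82
tool_pos: [533.3, -170.4, 42.4]
eef_rot: [[0.717, 0.697, 0.0], [0.697, -0.717, 0.0], [0.0, -0.0, -1.0]]
ft_force: [-3.5, -2.4, 4.9]
gripper_width: 11.8
```

```bash
python3 r.py
```

```text
Tz [-0.4696  0.6695  0.1321] e6 -0.2906 yaw -0.7994 F [-3.5 -2.4  4.9] w 11.83 t 16.825 0.247
```

>>> {"op": "servo_tool", "data": {
  "commands": [
    [0.05, 0, 0, 0, 0.03]
  ]
}}

```text
time_s: 16.95
tool_pos: [533.3, -170.4, 42.4]
eef_rot: [[0.738, 0.675, 0.0], [0.675, -0.738, 0.0], [0.0, -0.0, -1.0]]
ft_force: [-1.5, -2.0, 5.4]
gripper_width: 11.5
```

```bash
python3 r.py
```

```text
Tz [-0.4502  0.6635  0.1359] e6 -0.1725 yaw -0.8297 F [-1.5 -2.   5.4] w 11.5 t 16.95 0.238
```

>>> {"op": "servo_tool", "data": {
  "commands": [
    [0.05, 0, 0, 0, 0.03]
  ]
}}

```text
time_s: 17.08
tool_pos: [533.3, -170.4, 42.4]
eef_rot: [[0.758, 0.653, 0.0], [0.653, -0.758, 0.0], [0.0, -0.0, -1.0]]
ft_force: [-2.5, -1.5, 5.9]
gripper_width: 11.2
```

```bash
python3 r.py
```

```text
Tz [-0.4359  0.6454  0.1281] e6 -0.1695 yaw -0.8597 F [-2.5 -1.5  5.9] w 11.23 t 17.075 0.24
```

>>> {"op": "servo_tool", "data": {
  "commands": [
    [0.05, 0, 0, 0, 0.03]
  ]
}}

```text
time_s: 17.2
tool_pos: [533.3, -170.4, 42.4]
eef_rot: [[0.777, 0.63, 0.0], [0.63, -0.777, 0.0], [0.0, -0.0, -1.0]]
ft_force: [-2.5, -1.8, 5.7]
gripper_width: 11.5
```

```bash
python3 r.py
```

```text
Tz [-0.4199  0.5786  0.1974] e6 -0.1694 yaw -0.8897 F [-2.5 -1.8  5.7] w 11.48 t 17.2 0.238
```

>>> {"op": "servo_tool", "data": {
  "commands": [
    [0.05, 0, 0, 0, 0.02]
  ]
}}

```text
time_s: 17.32
tool_pos: [533.3, -170.4, 42.4]
eef_rot: [[0.789, 0.614, 0.0], [0.614, -0.789, 0.0], [0.0, -0.0, -1.0]]
ft_force: [-2.6, -1.9, 5.7]
gripper_width: 11.7
```

```bash
python3 r.py
```

```text
Tz [-0.4417  0.6139  0.1963] e6 -0.0206 yaw -0.9095 F [-2.6 -1.9  5.7] w 11.74 t 17.325 0.155
```

>>> {"op": "servo_tool", "data": {
  "commands": [
    [0.05, 0, 0, 0, 0.02]
  ]
}}

```text
time_s: 17.45
tool_pos: [533.3, -170.4, 42.4]
eef_rot: [[0.801, 0.598, 0.0], [0.598, -0.801, 0.0], [0.0, -0.0, -1.0]]
ft_force: [-2.4, -1.8, 5.9]
gripper_width: 11.6
```

```bash
python3 r.py
```

```text
Tz [-0.4609  0.6086  0.1762] e6 -0.0629 yaw -0.9293 F [-2.4 -1.8  5.9] w 11.62 t 17.45 0.159
```

>>> {"op": "servo_tool", "data": {
  "commands": [
    [0.05, 0, 0, 0, 0.02]
  ]
}}

```text
time_s: 17.58
tool_pos: [533.3, -170.4, 42.4]
eef_rot: [[0.813, 0.582, 0.0], [0.582, -0.813, 0.0], [0.0, -0.0, -1.0]]
ft_force: [-2.4, -2.0, 5.2]
gripper_width: 11.4
```

```bash
python3 r.py;  python3 - <<'E'
from h import *
c=cam('scene');t=cam('top')
a=cv2.resize(c['pixels'][140:240,180:280,::-1],(400,400),interpolation=2);b=cv2.resize(t['pixels'][190:230,280:320,::-1],(400,400),interpolation=2)
cv2.imwrite('pics/s13.png',np.hstack([a,b]))
E
```

```text
Tz [-0.4439  0.6502  0.1305] e6 -0.064 yaw -0.9493 F [-2.4 -2.   5.2] w 11.39 t 17.575 0.159
```

View pics/s13.png

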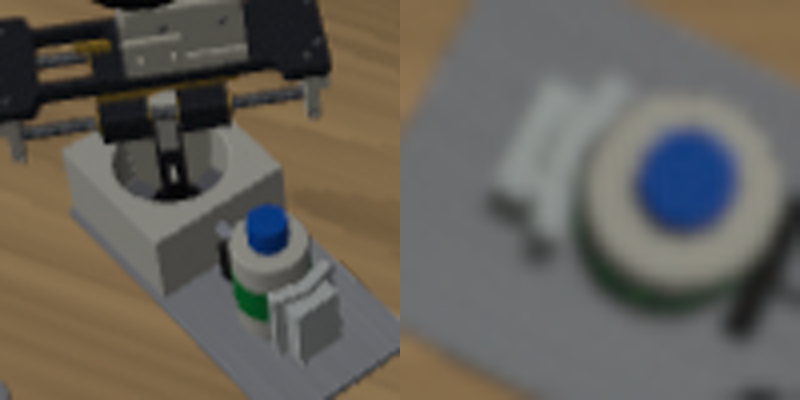

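>>> {"op": "servo_tool", "data": {
  "commands": [
    [0.05, 0, 0, 0, 0.02]
  ]
}}

```text
time_s: 17.8
tool_pos: [533.3, -170.4, 42.4]
eef_rot: [[0.824, 0.566, 0.0], [0.566, -0.824, 0.0], [0.0, -0.0, -1.0]]
ft_force: [-3.1, -1.9, 5.6]
gripper_width: 11.8
```

```bash
python3 r.py
```

```text
Tz [-0.4518  0.5957  0.1219] e6 -0.1448 yaw -0.9692 F [-3.1 -1.9  5.6] w 11.82 t 17.8 0.164
```

>>> {"op": "servo_tool", "data": {
  "commands": [
    [0.05, 0, 0, 0, 0.02]
  ]
}}

```text
time_s: 17.92
tool_pos: [533.2, -170.4, 42.4]
eef_rot: [[0.836, 0.549, 0.0], [0.549, -0.836, 0.0], [0.0, -0.0, -1.0]]
ft_force: [-2.5, -2.2, 5.7]
gripper_width: 11.6
```

```bash
python3 r.py
```

```text
Tz [-0.4055  0.6419  0.1064] e6 -0.066 yaw -0.9894 F [-2.5 -2.2  5.7] w 11.6 t 17.925 0.159
```

>>> {"op": "servo_tool", "data": {
  "commands": [
    [0.05, 0, 0, 0, 0.02]
  ]
}}

```text
time_s: 18.05
tool_pos: [533.3, -170.4, 42.4]
eef_rot: [[0.847, 0.532, 0.0], [0.532, -0.847, 0.0], [0.0, -0.0, -1.0]]
ft_force: [-2.0, -2.2, 5.3]
gripper_width: 11.3
```

```bash
python3 r.py
```

```text
Tz [-0.4196  0.6014  0.1317] e6 -0.0639 yaw -1.0094 F [-2.  -2.2  5.3] w 11.25 t 18.05 0.159
```

>>> {"op": "servo_tool", "data": {
  "commands": [
    [0.05, 0, 0, 0, 0.02]
  ]
}}

```text
time_s: 18.18
tool_pos: [533.3, -170.4, 42.4]
eef_rot: [[0.857, 0.515, 0.0], [0.515, -0.857, 0.0], [0.0, -0.0, -1.0]]
ft_force: [-3.4, -2.7, 5.4]
gripper_width: 11.2
```

```bash
python3 r.py
```

```text
Tz [-0.4216  0.6078  0.1285] e6 -0.0639 yaw -1.0294 F [-3.4 -2.7  5.4] w 11.18 t 18.175 0.158
```

>>> {"op": "servo_tool", "data": {
  "commands": [
    [0.05, 0, 0, 0, 0.02]
  ]
}}

```text
time_s: 18.3
tool_pos: [533.3, -170.4, 42.4]
eef_rot: [[0.867, 0.498, 0.0], [0.498, -0.867, 0.0], [0.0, -0.0, -1.0]]
ft_force: [-2.9, -1.2, 4.7]
gripper_width: 11.3
```

```bash
python3 r.py
```

```text
Tz [-0.4615  0.6631  0.1614] e6 -0.064 yaw -1.0493 F [-2.9 -1.2  4.7] w 11.34 t 18.3 0.158
```

>>> {"op": "servo_tool", "data": {
  "commands": [
    [0.05, 0, 0, 0, 0.02]
  ]
}}

```text
time_s: 18.42
tool_pos: [533.3, -170.4, 42.4]
eef_rot: [[0.877, 0.481, 0.0], [0.481, -0.877, 0.0], [0.0, -0.0, -1.0]]
ft_force: [-4.0, -1.5, 6.2]
gripper_width: 11.6
```

```bash
python3 r.py
```

```text
Tz [-0.4857  0.6618  0.1666] e6 -0.0638 yaw -1.0694 F [-4.  -1.5  6.2] w 11.56 t 18.425 0.159
```

>>> {"op": "servo_tool", "data": {
  "commands": [
    [0.05, 0, 0, 0, 0.02]
  ]
}}

```text
time_s: 18.55
tool_pos: [533.3, -170.3, 42.4]
eef_rot: [[0.886, 0.463, 0.0], [0.463, -0.886, 0.0], [0.0, -0.0, -1.0]]
ft_force: [-3.0, -1.7, 5.1]
gripper_width: 11.5
```

```bash
python3 r.py
```

```text
Tz [-0.4329  0.6638  0.0901] e6 -0.064 yaw -1.0893 F [-3.  -1.7  5.1] w 11.54 t 18.55 0.157
```

>>> {"op": "servo_tool", "data": {
  "commands": [
    [0.05, 0, 0, 0, 0.02]
  ]
}}

```text
time_s: 18.68
tool_pos: [533.3, -170.4, 42.4]
eef_rot: [[0.895, 0.445, 0.0], [0.445, -0.895, 0.0], [0.0, -0.0, -1.0]]
ft_force: [-3.9, -2.0, 6.0]
gripper_width: 11.6
```

```bash
python3 r.py
```

```text
Tz [-0.3732  0.6511  0.1545] e6 -0.0641 yaw -1.1094 F [-3.9 -2.   6. ] w 11.63 t 18.675 0.157
```

>>> {"op": "servo_tool", "data": {
  "commands": [
    [0.05, 0, 0, 0, 0.02]
  ]
}}

```text
time_s: 18.8
tool_pos: [533.2, -170.3, 42.4]
eef_rot: [[0.904, 0.427, 0.0], [0.427, -0.904, 0.0], [0.0, -0.0, -1.0]]
ft_force: [-2.7, -2.4, 5.3]
gripper_width: 11.5
```

```bash
python3 r.py
```

```text
Tz [-0.4043  0.6829  0.1394] e6 -0.0566 yaw -1.1293 F [-2.7 -2.4  5.3] w 11.53 t 18.8 0.16
```

>>> {"op": "servo_tool", "data": {
  "commands": [
    [0.05, 0, 0, 0, 0.02]
  ]
}}

```text
time_s: 18.92
tool_pos: [533.2, -170.3, 42.4]
eef_rot: [[0.913, 0.409, 0.0], [0.409, -0.913, 0.0], [0.0, -0.0, -1.0]]
ft_force: [-2.5, -1.7, 5.4]
gripper_width: 11.4
```

```bash
python3 r.py
```

```text
Tz [-0.4125  0.7008  0.1652] e6 -0.0491 yaw -1.1494 F [-2.5 -1.7  5.4] w 11.38 t 18.925 0.159
```

Run:
```python
from h import *
c=cam('scene');t=cam('top')
a=cv2.resize(c['pixels'][190:235,215:260,::-1],(400,400),interpolation=2);b=cv2.resize(t['pixels'][190:230,280:320,::-1],(400,400),interpolation=2)
cv2.imwrite('pics/s14.png',np.hstack([a,b]))
W=world(t); q=t['pixels'].astype(int)
A=np.deg2rad(64.73);Y=np.array([np.cos(A),np.sin(A)]);X=np.array([Y[1],-Y[0]]);O=np.array([559.6,-116.5])
for nm,cc in(('top',t),('scene',c)):
    W=world(cc);q=cc['pixels'].astype(int);m=(q[...,2]>q[...,0]+60)&(W[...,2]>78)&(W[...,2]<95);d=W[...,:2]-O
    m&=(np.abs(d@X)<30)&(np.abs(d@Y-35)<30);print(nm,m.sum(),(d@X)[m].mean(),(d@Y)[m].mean(),(d@Y)[m].min(),(d@Y)[m].max())
```

```text
top 65 1.5547022617190607 40.3228157304463 31.00778501253861 50.4119579447964
scene 88 3.771840005117445 42.24339919256813 28.53215131429703 51.94805659701524
```

View pics/s14.png

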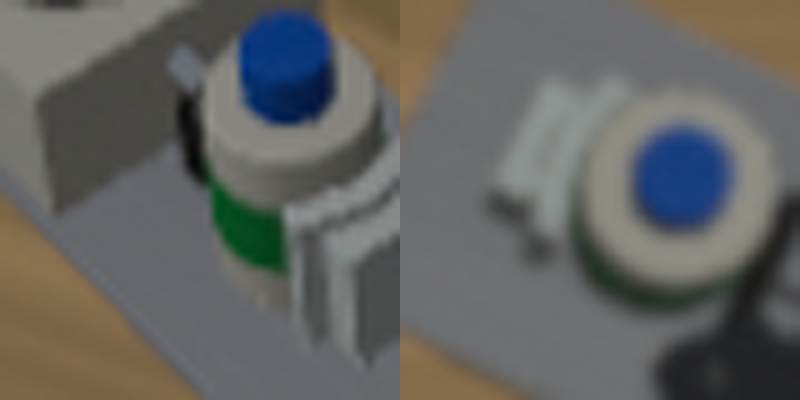

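Bottle at about y = 40–41, very near the backrest. Continue in small steps.

>>> {"op": "servo_tool", "data": {
  "commands": [
    [0.05, 0, 0, 0, 0.02]
  ]
}}

```text
time_s: 19.15
tool_pos: [533.3, -170.4, 42.4]
eef_rot: [[0.92, 0.391, 0.0], [0.391, -0.92, 0.0], [0.0, -0.0, -1.0]]
ft_force: [-2.0, -1.3, 5.8]
gripper_width: 11.7
```

```bash
python3 r.py
```

```text
Tz [-0.4144  0.6575  0.1452] e6 -0.1228 yaw -1.1691 F [-2.  -1.3  5.8] w 11.71 t 19.15 0.163
```

>>> {"op": "servo_tool", "data": {
  "commands": [
    [0.05, 0, 0, 0, 0.02]
  ]
}}

```text
time_s: 19.27
tool_pos: [533.2, -170.3, 42.4]
eef_rot: [[0.928, 0.372, 0.0], [0.372, -0.928, 0.0], [0.0, -0.0, -1.0]]
ft_force: [-2.7, -1.6, 5.8]
gripper_width: 11.8
```

```bash
python3 r.py
```

```text
Tz [-0.3979  0.7073  0.1376] e6 -0.0363 yaw -1.1892 F [-2.7 -1.6  5.8] w 11.83 t 19.275 0.158
```

>>> {"op": "servo_tool", "data": {
  "commands": [
    [0.05, 0, 0, 0, 0.02]
  ]
}}

```text
time_s: 19.4
tool_pos: [533.2, -170.3, 42.4]
eef_rot: [[0.935, 0.354, 0.0], [0.354, -0.935, 0.0], [0.0, -0.0, -1.0]]
ft_force: [-3.6, -1.0, 6.0]
gripper_width: 11.7
```

```bash
python3 r.py
```

```text
Tz [-0.3672  0.6644  0.2322] e6 -0.0266 yaw -1.2092 F [-3.6 -1.   6. ] w 11.7 t 19.4 0.157
```

>>> {"op": "servo_tool", "data": {
  "commands": [
    [0.05, 0, 0, 0, 0.02]
  ]
}}

```text
time_s: 19.52
tool_pos: [533.2, -170.4, 42.4]
eef_rot: [[0.942, 0.335, 0.0], [0.335, -0.942, 0.0], [0.0, -0.0, -1.0]]
ft_force: [-3.0, -1.2, 5.3]
gripper_width: 11.9
```

```bash
python3 r.py
```

```text
Tz [-0.3843  0.6982  0.163 ] e6 -0.019 yaw -1.2293 F [-3.  -1.2  5.3] w 11.89 t 19.525 0.16
```

Joint-6 effort gives a much cleaner signal. It sat at −0.064 during free turning and has risen steadily since yaw −1.11, now +0.045 N m, or about 6 N. Target rise is 0.075 (e6 ≈ +0.011).

>>> {"op": "servo_tool", "data": {
  "commands": [
    [0.05, 0, 0, 0, 0.02]
  ]
}}

```text
time_s: 19.65
tool_pos: [533.3, -170.3, 42.4]
eef_rot: [[0.949, 0.316, 0.0], [0.316, -0.949, 0.0], [0.0, -0.0, -1.0]]
ft_force: [-2.5, -2.3, 5.5]
gripper_width: 11.7
```

```bash
python3 r.py
```

```text
Tz [-0.335   0.5977  0.216 ] e6 -0.0113 yaw -1.2491 F [-2.5 -2.3  5.5] w 11.67 t 19.65 0.16
```

>>> {"op": "servo_tool", "data": {
  "commands": [
    [0.05, 0, 0, 0, 0.02]
  ]
}}

```text
time_s: 19.77
tool_pos: [533.2, -170.3, 42.4]
eef_rot: [[0.955, 0.297, 0.0], [0.297, -0.955, 0.0], [0.0, -0.0, -1.0]]
ft_force: [-2.5, -2.4, 5.0]
gripper_width: 11.4
```

```bash
python3 r.py
```

```text
Tz [-0.3668  0.7013  0.1995] e6 -0.0036 yaw -1.2692 F [-2.5 -2.4  5. ] w 11.35 t 19.775 0.158
```

>>> {"op": "servo_tool", "data": {
  "commands": [
    [0.05, 0, 0, 0, 0.02]
  ]
}}

```text
time_s: 19.9
tool_pos: [533.2, -170.3, 42.4]
eef_rot: [[0.961, 0.278, -0.0], [0.278, -0.961, 0.0], [0.0, -0.0, -1.0]]
ft_force: [-3.2, -1.5, 5.8]
gripper_width: 11.1
```

```bash
python3 r.py
```

```text
Tz [-0.3593  0.688   0.199 ] e6 0.0041 yaw -1.2892 F [-3.2 -1.5  5.8] w 11.07 t 19.9 0.158
```

>>> {"op": "servo_tool", "data": {
  "commands": [
    [0.05, 0, 0, 0, 0.02]
  ]
}}

```text
time_s: 20.02
tool_pos: [533.2, -170.3, 42.4]
eef_rot: [[0.966, 0.259, 0.0], [0.259, -0.966, 0.0], [0.0, -0.0, -1.0]]
ft_force: [-2.5, -2.5, 5.7]
gripper_width: 11.6
```

```bash
python3 r.py
```

```text
Tz [-0.3334  0.677   0.223 ] e6 0.0119 yaw -1.3091 F [-2.5 -2.5  5.7] w 11.64 t 20.025 0.159
```

e6 rise is 0.076 N m, so about 10 N, and wrist Tz ≈ 0.21 agrees. Hold, open, rise.

>>> {"op": "servo_tool", "data": {
  "commands": [
    [0.05, 0, 0, 0, 0],
    [0.22, 0, 0, 0, 0],
    [0.22, 0, 0, 0, 0],
    [0.22, 0, 0, 0, 0],
    [0.22, 0, 0, -0.012, 0],
    [0.22, 0, 0, -0.03, 0],
    [0.22, 0, 0, -0.05, 0],
    [0.22, 0, 0, -0.04, 0]
  ]
}}

```text
time_s: 21.02
tool_pos: [533.6, -170.6, 177.0]
eef_rot: [[0.966, 0.259, 0.002], [0.259, -0.966, -0.001], [0.002, 0.001, -1.0]]
ft_force: [-0.2, -0.2, -0.0]
gripper_width: 20.1
```

Run:
```python
from h import *
for r in plan([593,-198,170],np.deg2rad(-75+140-0.3),8,0.22): print([float(x) for x in r])
c=cam('scene')
cv2.imwrite('pics/s15.png',cv2.resize(c['pixels'][130:260,170:310,::-1],None,fx=4.5,fy=4.5,interpolation=2))
```

```text
[0.22, 0.0063, 0.0052, 0.0009, -0.3048]
[0.22, 0.0044, 0.0069, 0.0009, -0.3048]
[0.22, 0.0022, 0.0079, 0.0009, -0.3048]
[0.22, -0.0003, 0.0082, 0.0009, -0.3048]
[0.22, -0.0027, 0.0077, 0.0009, -0.3048]
[0.22, -0.0049, 0.0065, 0.0009, -0.3048]
[0.22, -0.0067, 0.0047, 0.0009, -0.3048]
[0.22, -0.0078, 0.0025, 0.0009, -0.3048]
```

View pics/s15.png

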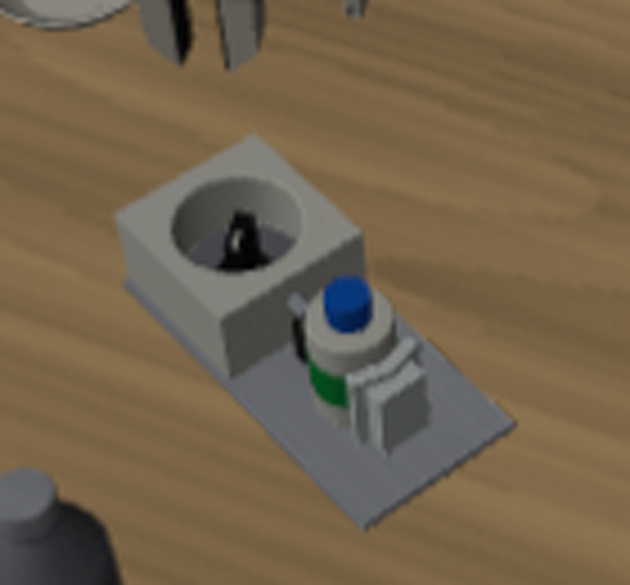

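Bottle upright against the backrest, arm clear. Back off along tool −x for a wrist look at the knob angle.

>>> {"op": "servo_tool", "data": {
  "commands": [
    [0.22, -0.03, 0, 0, 0],
    [0.22, -0.035, 0, 0, 0],
    [0.22, 0, 0, 0, 0],
    [0.22, 0, 0, 0, 0]
  ]
}}

```text
time_s: 21.58
tool_pos: [471.2, -187.5, 174.9]
eef_rot: [[0.966, 0.258, 0.002], [0.258, -0.966, -0.0], [0.001, 0.001, -1.0]]
ft_force: [-0.7, -0.5, 0.5]
gripper_width: 20.1
```

Run:
```python
from h import *
c=cam('wrist','w16.png');W=world(c)
A=np.deg2rad(64.73);Y=np.array([np.cos(A),np.sin(A)]);X=np.array([Y[1],-Y[0]]);O=np.array([559.6,-116.5])
d=W[...,:2]-O;lx,ly=d@X,d@Y
m=(np.hypot(lx,ly+59.4)<20)&(W[...,2]>42)&(W[...,2]<54)
L=np.c_[lx[m],ly[m]];r=cv2.minAreaRect(L.astype(np.float32));u=np.linalg.svd(L-L.mean(0),full_matrices=False)[2][0]
print('bar',m.sum(),r,np.rad2deg(np.arctan2(u[1],u[0])))
print('expected bar',np.rad2deg(-1.3091)-90-64.73+180)
q=c['pixels'].astype(int);b=(q[...,2]>q[...,0]+50)&(W[...,2]>78)&(np.hypot(lx,ly-38)<30);print('cap',b.sum(),lx[b].mean(),ly[b].mean(),np.median(W[...,2][b]))
p=(q.max(-1)<60)&(np.abs(lx)<17)&(ly>0)&(ly<30)&(W[...,2]>44)&(W[...,2]<53);print('pad',p.sum(),ly[p].max() if p.any() else 0)
print(env.state()['time_s'])
cam('scene','s16.png')
```

```text
bar 503 ((-0.06162548065185547, -58.95526123046875), (27.139705657958984, 11.938507080078125), 42.56230926513672) -137.59268556482647
expected bar -49.73590496057608
cap 1109 2.0057083916767966 38.84918046500881 88.4010648421272
pad 506 23.613708851449907
21.625
```

View pics/w16.png

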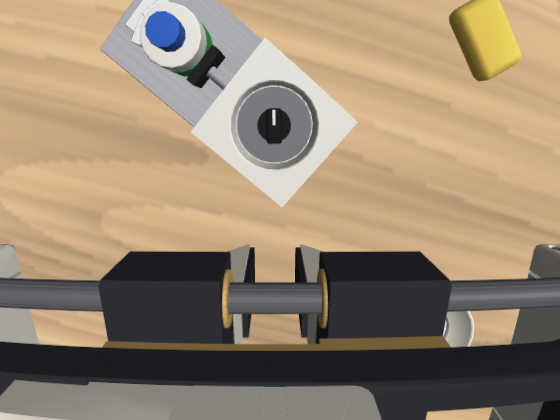

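View pics/s16.png

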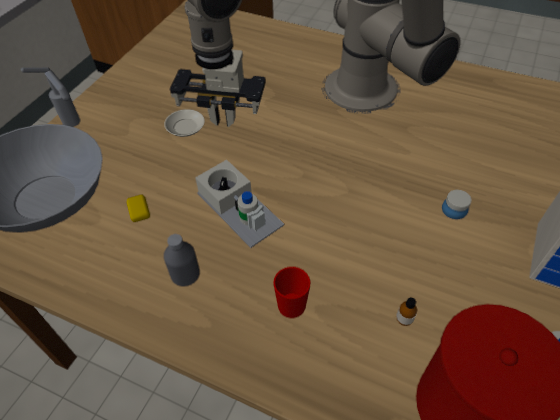

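The knob bar measures 42.5° against about 40.3° from the final grip yaw. That 2° fits twist in the grip under load, and the image shows nothing else wrong. Bottle upright, cap top at z 88.4, other objects unmoved. Handing in.

```bash
python3 -c "
from rig import env
print(env.sign_off())"
```

```text
the job is handed in; nothing more can be done
None
```

The lotion bottle is standing upright on the deck, clamped against the backrest at about 10 N, and the job is handed in at about 22 s. I set it down between pad and backrest and let go. Then I turned the knob about 2.16 rad clockwise in one shallow grip, kept above the pad's rod end that pokes into the well, and let go.

**Clamp force:** joint-6 torque rose 0.076 N m above the free-turning level, which means about 10 N. The wrist torque while turning was about 0.21 N m, against 0.215 expected. The knob angle from first contact gives 11–12 N.

**Last checks:**
- **Bottle:** it was upright, with the cap top at 88.4 mm, touching pad and backrest.
- **Surroundings:** the gripper was clear of everything, and the other objects looked unmoved in the last picture.
- **Well:** the side force while I held the knob stayed around 6 N or less.

**One disagreement:** the knob bar measured about 2° (0.04 rad) short of the gripper's final angle. I put this down to twist in the grip under load. If the knob had instead slipped back on release, the pad force would be nearer 8 N. I did not turn the knob again to check.

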